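Load the massage stone warmer, clip its lid and set the timer

TASK

Put all the massage stones that are lying about into the basin of the stone warmer, then close its lid fully, and then lock the lid by pushing one hairpin spring clip sideways onto each of its two pins, below the pin's head, until the clip snaps home past its bulge. Set the warmer's timer dial to one click from off for each stone (two stones: second click, and so on), and leave the other things where they stand.

Things in the scene. Friction and masses are not known exactly. Their poses are not given: they have to be found in the camera images.
- warmer: White stone warmer fixed to the table; its place and turn vary. Box 200 (x) x 220 (y) x 75 mm high, origin at the centre of its underside, z up. The lid hinges on its +x edge; -x is the front. Its front 50 mm is a solid ledge with the two pins. On its -y side a control panel: x -100 to 60, y -200 to -110 mm, 55 mm high.
- basin (a point): Centre of the floor of the warmer's open basin, (20, 0, 15) mm in the warmer's frame. The basin spans x -50 to 90 mm, y -100 to 100 mm there; floor 15 mm, rim 75 mm above the table.
- lid (a joint): Lid angle: 0 fully closed, 1.6 to 1.8 at the start (standing open, leaning back to +x), at most 1.85. Friction holds it at any angle; moving it takes at most 0.8 N m, so about 6 N at its outer part. It can be pushed forward from behind its outer face and then pressed down.
- lid_hinge (a point): Middle of the lid's hinge line, (100, 0, 75) mm in the warmer's frame; axes turn with the lid. The lid is a dark wooden plate 10 mm thick, 200 mm from hinge to free edge, 220 mm wide; closed, it covers the box, 75 to 85 mm above the table. On its outer face, 60 mm from the hinge, a bar 16 x 70 mm, 22 mm high.
- lid_edge (a point): Middle of the lid's free edge on the outer (closed: upper) face, 200 mm from the hinge; axes turn with the lid and are the warmer's when closed. In that edge two open slots 22 mm wide, 38 mm deep let the pins through.
- pin_left (a point): On the axis of the upright steel pin at the +y side, (-75, 85, 85) mm in the warmer's frame, at the level of the closed lid's top face; axes as the warmer's. Shank 12 mm thick, bare for 13.5 mm above the closed lid, then a head 20 mm wide, 98.5 to 104.5 mm above the table.
- pin_right (a point): The same kind of pin at the -y side, (-75, -85, 85) mm in the warmer's frame.
- dial (a joint): Timer dial angle: 0 = off, at its anticlockwise stop; grows clockwise seen from above. A detent clicks every 0.524 rad (30 degrees) up to 3.14; at the start it stands at off or at the first click. Turning torque about 0.05 N m. When released it settles in the nearest click.
- dial_grip (a point): On the dial's axis, (-20, -155, 77) mm in the warmer's frame; axes turn with the dial, equal to the warmer's at off. Black disc 60 mm wide (55 to 63 mm above the table) with a grip bar 12 mm thick, 52 mm long along this y, up to 87 mm. White line at the bar's +y end: pointer. Long tick on the panel: off; short ticks: clicks.
- stone1: Smooth dark round flat massage stone, 43 mm across, 26 mm high; origin at the centre of its underside, z up.
- stone2: Smooth dark round flat massage stone, 43 mm across, 26 mm high; origin at the centre of its underside, z up. It may be absent (then None from the start): two to four stones are there.
- stone3: Smooth dark round flat massage stone, 43 mm across, 26 mm high; origin at the centre of its underside, z up. It may be absent (then None from the start): two to four stones are there.
- stone4: Smooth dark round flat massage stone, 43 mm across, 26 mm high; origin at the centre of its underside, z up. It may be absent (then None from the start): two to four stones are there.
- clip1: Hairpin spring clip lying flat: upright black grip block 26 (x) x 16 (y) x 24 mm (z), with two steel wire legs out of its lower part along +x, 5 mm thick, centreline 4 mm above the underside, from x = 13 mm to the tips at x = 53 mm (31 mm wide there). Origin at the centre of the block's underside, z up. 46 g. Its block is gripped, or its back pushed.
- clip2: Another clip, the same as clip1.
- clip1_seat (a point): Point between the legs at (26, 0, 4) mm in the clip's frame, its axes: the seat, free gap 14 mm, where the pin's axis is when home (22 to 29 mm). At the bulge, x = 38 mm, the free gap is only 6 mm; the mouth at the tips is 21 mm. Pushed along +x over a 12 mm shank, the legs spring apart at the bulge (about 8 N) and snap shut behind it.
- clip2_seat (a point): The same point of clip2.
- candle: Small cream candle among the things, 30 mm across, 18 mm high; bystander. Origin at the centre of its underside.
- oil: Amber oil bottle, 44 mm across, 120 mm high; bystander.
- jar: Glass jar, 60 mm across, 75 mm high; bystander.
- cup: White cup, 70 mm across, 70 mm high; bystander.
- brush: Wooden brush 160 mm long, lying; bystander.
- dish: Blue plate 100 mm across, 20 mm high; bystander.
- soap: Cream soap bar 70 x 45 x 22 mm; bystander.

How it is judged:
By the outcome, as a careful person would: the job done as asked, in the order asked, and still so for the second after the job is handed in, with the robot touching nothing.
Of stone2, stone3, stone4 only 1 to 3 are there at a start; the rules pass over those that are not, and their reading is None.
At some moment in a run one of stone1, stone2, stone3, stone4, clip1, clip2 may be knocked a few centimetres aside while the robot is not near it.
Once in a run the grip may slacken for a moment while it holds something.
It also fails if it takes over 210 s, if anything falls off the work surface, if the arm or the gripper's body presses on something with over 40 N, if the wrist force passes 120 N, or if a joint passes its speed limit or range.

ROBOT

A 7-joint arm with a two-finger parallel gripper is mounted at the origin on the work surface. World frame = base frame: x ahead of the robot, y to its left, z up, the work surface at z = 0. Lengths are in m, angles in rad, forces in N, time in s.
With the tool pointing down it reaches from about 0.425 to 0.95 m from the base axis. Payload 16.7 kg.
Tool frame: the origin (TCP) lies at the centre of the arm's flange, where the gripper is bolted on; the fingertips stand 199 mm ahead of it and the grasp point (between the pads) lies 180 mm ahead of it; z points along the fingers, y is the direction in which the jaws open and shut (so a half turn about z gives the same grasp; the last joint's range is limited). The gripper opens to 94 mm and grips with 3 to 60 N. Pads are 16 mm wide; open, the fingers measure 119 mm over their backs; the gripper's body (75 mm by 177 mm) begins 78 mm behind the grasp point.
Start: joints at [0.953, 0.426, 0.074, 1.606, -0.034, 1.111, -0.067], TCP at [0.305, -0.602, 0.405] pointing down, gripper open.
Joint ranges: [-2.85, 2.85], [-0.5, 2.14], [-1.23, 1.37], [0.21, 2.46], [-1.02, 4.16], [0.16, 2.05], [-2.73, 2.73]. Speed limits (rad/s): [1.89, 1.89, 2.39, 2.39, 3.01, 3.01, 3.01].

INTERFACE

Orientations are given as a unit quaternion [x, y, z, w].
In Python, from plant import * gives the robot as it stands.
- The arm moves only by the shell command python3 -m handwheel 'ROWS'. ROWS is JSON, one flat list of numbers, 7 for each row, row after row: the shift along the tool's x, y, z in mm, then the turn, a rotation vector about the tool's x, y, z in degrees, then the finger opening in mm, from 0 to 94. A call has 1 to 8 rows; each row shifts and turns the commanded pose from where the row before left it, along the tool's axes as they then stand; what a row does not reach is not made up. A row lasts 1/8 s, in which the tool goes at most 62.5 mm and 10.7 degrees, less where a joint would pass 70% of its speed; a pose out of reach is approached as far as the arm can. A call with a gripper value outside its range is refused whole. The fingers move at their own pace and stop on an object; the grip force is fixed at half the most. Time passes only in rows, so rows that do not move let the fingers close. It gives the time, the measured TCP pose, the force and the opening at its end, in the units of the state.
- get_obs(): the state, without advancing time (a new reading comes with each control period).
- read_camera(name): name is "scene" or "top" or "wrist"; returns a dict with "frame" (400x640x3 uint8, red, green, blue), "camera_matrix" (3x3 intrinsics, pixels), "k1" (the pictures are not rectified: a ray, as slopes to the right and down, at radius r is drawn at 1 + k1 r^2 times it, then the intrinsics apply), "world_to_cam" (4x4, takes a point from world to camera coordinates); the wrist camera has in their place "hand_eye" (4x4, takes a point from camera to tool coordinates, whose origin is the TCP and whose axes are the flange's). Camera axes: x right, y up, looking along -z (the intrinsics and any distortion apply to the point x, -y, -z); pixel columns grow to the right and rows downward; lengths in m; the calibration is good to about 2 mm. A picture is of the moment at which its call begins: read the wrist's pose just before it. There is no depth.
- sign_off(): hands the job in, once; it reports no verdict.
The state is a dict: "clock": time; "q": joint angles; "qd": joint speeds; "joint_efforts": joint torques, N m; "tool_pos": TCP position; "orientation": TCP orientation; "wrist_force": force on the tool from outside, world axes, zero at the start; "moment": the same for the moment, N m; "gripper_width": finger opening in m.
Only numpy, scipy, OpenCV 4.12 (cv2) and the standard library are available. Lean on these libraries where they do the work, as an engineer would, in place of code of your own. Each camera call takes 0.05 s, during which the arm holds its last target. There are 200 camera calls.

## Working session

There is one attempt and no reset: what is moved stays moved. The work goes in short steps, Python scripts to look and compute and a shell command to move; the robot and the scene stay as the last step left them, time stands still between calls to the robot, and variables do not carry over. Pictures are saved under pics/ and viewed, about 12 in all and at most 16, crops included, and the job is handed in when it is done.

```bash
ls; mkdir -p pics
cat > h.py <<'E'
from plant import *
import numpy as np, cv2
from scipy.spatial.transform import Rotation as R
def cam(name):
    o=get_obs(); c=read_camera(name)
    if name=="wrist":
        T=np.eye(4); T[:3,:3]=R.from_quat(o["orientation"]).as_matrix(); T[:3,3]=o["tool_pos"]
        c["c2w"]=T@np.array(c["hand_eye"])
    else: c["c2w"]=np.linalg.inv(np.array(c["world_to_cam"]))
    return c
def ray(c,u,v):
    K=np.array(c["camera_matrix"]); k=c["k1"]
    D=np.array([k,0,0,0,0.])
    p=cv2.undistortPoints(np.array([[[u,v]]],float),K,D)[0,0]
    d=c["c2w"][:3,:3]@np.array([p[0],-p[1],-1]); return c["c2w"][:3,3],d/np.linalg.norm(d)
def onz(c,u,v,z):
    o,d=ray(c,u,v); return o+d*(z-o[2])/d[2]
def proj(c,P):
    K=np.array(c["camera_matrix"]); p=np.linalg.inv(c["c2w"])@np.append(P,1)
    x,y=p[0]/-p[2],-p[1]/-p[2]; s=1+c["k1"]*(x*x+y*y)
    return K[0,0]*x*s+K[0,2],K[1,1]*y*s+K[1,2]
def save(c,n,crop=None,sc=1):
    f=c["frame"][:,:,::-1]
    if crop: f=f[crop[1]:crop[3],crop[0]:crop[2]]
    cv2.imwrite("pics/"+n,cv2.resize(f,None,fx=sc,fy=sc,interpolation=cv2.INTER_CUBIC))
E
python3 - <<'E'
from h import *
o=get_obs(); print(o)
for n in ["top","scene","wrist"]:
    c=cam(n); save(c,n+"0.png",None,1.25); print(n,c["c2w"].round(3).tolist(),np.array(c["camera_matrix"]).tolist(),c["k1"])
E
```

```text
pics
{'clock': 0.0, 'q': array([ 0.95250865,  0.42676211,  0.07385793,  1.6066309 , -0.03411683,
        1.11080245, -0.06709807]), 'qd': array([-8.31034167e-06,  7.68447502e-04,  1.44927433e-03, -1.27984719e-03,
        4.89210437e-05,  1.86974919e-04,  2.80456809e-05]), 'joint_efforts': array([-4.91062092e-04, -9.35813141e+01,  3.66677351e+00, -4.54198122e+01,
       -4.87936952e-02,  2.01662583e-02,  1.21087355e-04]), 'tool_pos': array([ 0.30486892, -0.60201458,  0.40394503]), 'orientation': array([ 9.72660233e-01,  2.32231822e-01, -1.99205405e-04, -6.41273469e-04]), 'wrist_force': array([-0.63457121, -0.02733066, -0.68204008]), 'moment': array([ 0.00687227,  0.01906541, -0.00678312]), 'gripper_width': 0.09377816429060368}
top [[0.017, 0.992, -0.123, 0.306], [-1.0, 0.017, -0.005, 0.0], [-0.003, 0.123, 0.992, 1.766], [0.0, 0.0, 0.0, 1.0]] [[514.9804403534415, 0.0, 316.1061466377265], [0.0, 514.9804403534415, 198.90969931840573], [0.0, 0.0, 1.0]] -0.09562039891065459
scene [[-0.643, -0.478, 0.599, 1.219], [0.766, -0.378, 0.52, 0.582], [-0.022, 0.793, 0.609, 0.783], [0.0, 0.0, 0.0, 1.0]] [[447.77417620287656, 0.0, 328.6835150537196], [0.0, 447.77417620287656, 197.50892697649937], [0.0, 0.0, 1.0]] 0.040224077804328094
wrist [[0.452, 0.859, 0.24, 0.375], [-0.892, 0.436, 0.122, -0.566], [-0.0, -0.269, 0.963, 0.384], [0.0, 0.0, 0.0, 1.0]] [[342.744460601106, 0.0, 320.7459532793942], [0.0, 342.744460601106, 199.76461369147123], [0.0, 0.0, 1.0]] -0.042506998398694755
```

View pics/top0.png

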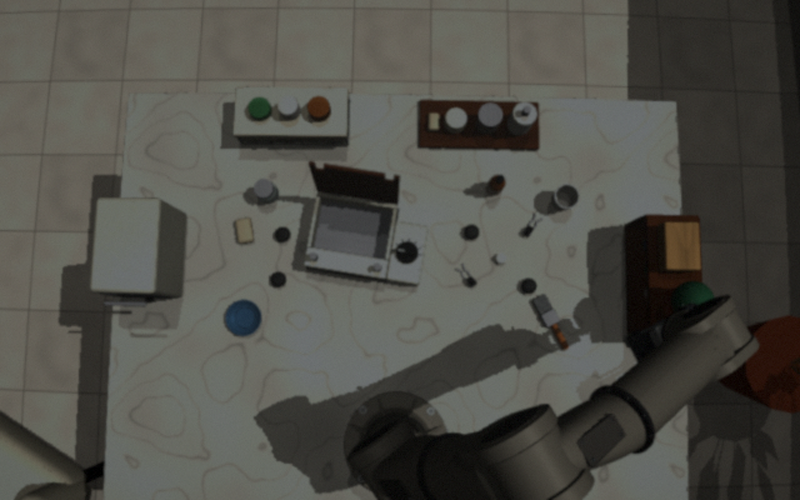

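View pics/scene0.png

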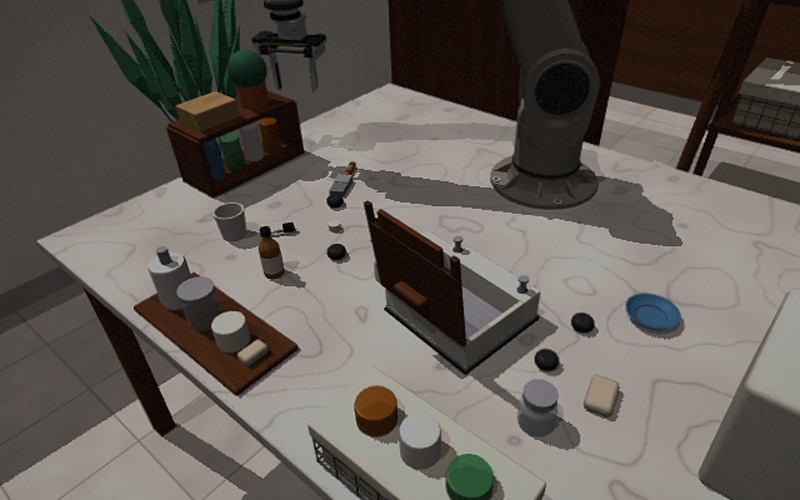

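The top view shows four dark stones at (283,234), (278,280), (470,232) and (528,286). The clips are at about (530,228) and (467,275), and the candle at (497,260). The warmer is centred near (353,235) with its dial at (406,252). Next I'll measure in a brightened crop.

Run:
```python
from h import *
c=cam("top"); f=c["frame"]
g=cv2.convertScaleAbs(f[120:280,180:480],alpha=2.2)
cv2.imwrite("pics/top1.png",cv2.resize(g[:,:,::-1],None,fx=2.66,fy=2.66,interpolation=cv2.INTER_CUBIC))
gray=f.max(2); m=(gray<45).astype(np.uint8)
n,l,s,ce=cv2.connectedComponentsWithStats(m)
for i in range(1,n):
    x,y,w,h,a=s[i]
    if 20<a<600 and 110<y<290 and 150<x<500:
        print([int(k) for k in s[i]],ce[i].round(1),onz(c,*ce[i],0.013).round(4), f[l==i].mean(0).round())
```

```text
[388, 141, 15, 16, 166] [394.9 148.4] [ 0.7049 -0.2622  0.013 ] [31. 26. 22.]
[446, 149, 16, 15, 152] [454.5 155.3] [ 0.6845 -0.4711  0.013 ] [35. 35. 32.]
[206, 156, 16, 8, 57] [212.5 160. ] [0.6535 0.3718 0.013 ] [39. 40. 38.]
[438, 157, 12, 13, 75] [442.3 164.8] [ 0.6497 -0.4277  0.013 ] [36. 36. 33.]
[371, 180, 12, 12, 110] [376.1 185.8] [ 0.5718 -0.1968  0.013 ] [27. 28. 26.]
[417, 181, 9, 8, 43] [421.3 184.8] [ 0.5782 -0.3532  0.013 ] [27. 28. 26.]
[220, 182, 12, 12, 110] [225.4 187.5] [0.5575 0.3229 0.013 ] [26. 26. 25.]
[316, 194, 18, 17, 213] [325.1 201.7] [ 0.5139 -0.0219  0.013 ] [22. 22. 22.]
[245, 213, 82, 15, 250] [279.6 220.3] [0.4476 0.1326 0.013 ] [33. 33. 31.]
[216, 218, 12, 12, 112] [221.8 223.5] [0.4328 0.3305 0.013 ] [26. 26. 25.]
[372, 222, 9, 7, 43] [376.  225.2] [ 0.436  -0.1967  0.013 ] [29. 29. 28.]
[416, 223, 13, 12, 119] [421.6 228.8] [ 0.426  -0.3532  0.013 ] [27. 27. 26.]
[425, 240, 12, 21, 55] [430.3 250.3] [ 0.3533 -0.3825  0.013 ] [37. 37. 35.]
[440, 261, 14, 18, 73] [445.9 269.9] [ 0.2874 -0.4358  0.013 ] [38. 29. 23.]
```

View pics/top1.png

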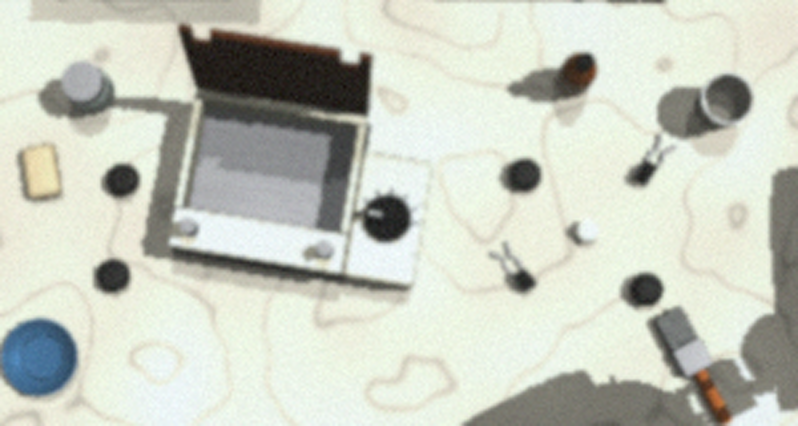

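```bash
cat >> h.py <<'E'
def blobs(c,thr=45,z=0.013,amin=30,amax=140):
    f=c["frame"]; m=(f.max(2)<thr).astype(np.uint8)
    n,l,s,ce=cv2.connectedComponentsWithStats(m); r=[]
    for i in range(1,n):
        if amin<s[i][4]<amax:
            P=onz(c,*ce[i],z)
            if 0.38<P[0]<0.62 and abs(P[1])<0.45: r.append((P[:2].round(4).tolist(),int(s[i][4]),ce[i].round(1).tolist()))
    return r
def rel(P,yaw,Q=None):
    """mm shifts in tool axes (tool x at world yaw, pointing down) from current tool pos to P (TCP)"""
    o=get_obs(); d=(np.array(P)-(o["tool_pos"] if Q is None else Q))*1000
    c_,s_=np.cos(yaw),np.sin(yaw); return np.array([c_*d[0]+s_*d[1], s_*d[0]-c_*d[1], -d[2]]).round(1)
def tyaw():
    M=R.from_quat(get_obs()["orientation"]).as_matrix(); return np.arctan2(M[1,0],M[0,0])
E
python3 - <<'E'
from h import *
c=cam("top")
q=lambda x,y:(180+(x+.5)/2.66-.5,120+(y+.5)/2.66-.5)
pl=onz(c,*q(187,228),.1045); pr=onz(c,*q(321,250),.1045); d=onz(c,*q(385,218),.063)
print(pl,pr,np.linalg.norm(pl-pr),d)
ey=(pl-pr)[:2]; ey/=np.linalg.norm(ey); ex=np.array([ey[1],-ey[0]]); print("yaw",np.degrees(np.arctan2(ex[1],ex[0])))
W=(pl+pr)[:2]/2+ex*.075; print("W",W, "dial pred",W+ex*-.02-ey*.155)
print(np.degrees(tyaw()))
for b in blobs(c): print(b)
E
```

```text
[0.48688219 0.22326364 0.1045    ] [0.46270113 0.05883023 0.1045    ] 0.1662018955121258 [ 0.50817048 -0.01897139  0.063     ]
yaw -8.365776963948854
W [0.54899362 0.13013502] dial pred [ 0.50665515 -0.02030584]
26.858172675935336
([0.5721, -0.1968], 111, [376.1, 185.8])
([0.5785, -0.3539], 43, [421.5, 184.7])
([0.5575, 0.3229], 110, [225.4, 187.5])
([0.4328, 0.3305], 112, [221.8, 223.5])
([0.4359, -0.1971], 42, [376.1, 225.3])
([0.4262, -0.3535], 119, [421.7, 228.8])
```

Run:
```python
from h import *
y=tyaw(); print(np.degrees(y)); print(rel([.4262,-.3535,.30],y), rel([.4262,-.3535,.201],y))
```

```text
26.858172675935336
[ 220.5 -167.   104.3] [ 220.5 -167.   203.3]
```

```bash
python3 -m handwheel '[36.8,-27.8,17,0,0,0,94, 36.8,-27.8,17,0,0,0,94, 36.8,-27.8,17,0,0,0,94, 36.8,-27.8,17,0,0,0,94, 36.8,-27.8,17,0,0,0,94, 36.5,-28,19,0,0,0,94, 0,0,0,0,0,0,94]'
python3 - <<'E'
from h import *
y=tyaw(); print(np.degrees(y), rel([.4262,-.3535,.201],y)); c=cam("wrist"); save(c,"w1.png"); print(blobs(c,45,.013,500,10000), proj(c,[.4262,-.3535,.013]))
E
```

```text
clock: 1.12
tool_pos: [0.4276, -0.3502, 0.2995]
orientation: [0.972, 0.235, -0.0, -0.001]
wrist_force: [-0.7, 0.4, -0.1]
gripper_width: 0.0941
27.155394925130725 [-2.7  2.3 98.5]
[([0.5818, -0.3551], 992, [426.7, 23.7]), ([0.439, -0.1987], 1026, [151.1, 104.2]), ([0.4297, -0.3545], 1935, [327.7, 204.9])] (np.float64(324.6752041376456), np.float64(207.99868165194073))
```

View pics/w1.png

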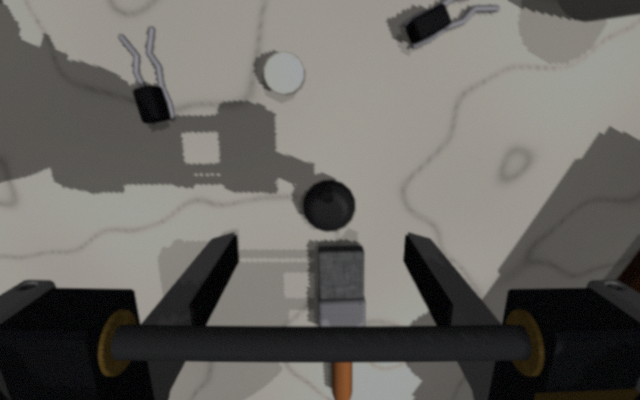

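The stone is at (328,205), the brush directly behind it clear of the jaws, and the clips at (151,104) and (428,24).

Run:
```python
from h import *
y=tyaw(); print(np.degrees(y), rel([.4292,-.3542,.201],y),get_obs()["tool_pos"])
```

```text
27.01957221952329 [ 1.2  2.8 99.3] [ 0.42683349 -0.35230706  0.30028075]
```

```bash
python3 -m handwheel '[0.5,2,40,0,0,0,94, 0,0,40,0,0,0,94, 0,0,18,0,0,0,94, 0,0,0,0,0,0,35, 0,0,0,0,0,0,35, 0,0,0,0,0,0,35,0,0,0,0,0,0,35,0,0,0,0,0,0,35]'
python3 - <<'E'
from h import *
W=np.array([.549,.130]);a=np.radians(-8.37);ex=np.array([np.cos(a),np.sin(a)]);ey=np.array([-ex[1],ex[0]])
for t in [(45,-40),(0,-40),(45,40),(0,40)]: print(t,W+ex*t[0]/1000+ey*t[1]/1000)
y=tyaw(); print(np.degrees(y),rel(np.append(W+ex*.045-ey*.04,.33),a,))
E
```

```text
clock: 2.17
tool_pos: [0.4277, -0.3552, 0.2031]
orientation: [0.973, 0.232, 0.0, 0.0]
wrist_force: [0.5, 0.9, 0.1]
gripper_width: 0.0473
(45, -40) [0.58769809 0.08387563]
(0, -40) [0.5431774  0.09042605]
(45, 40) [0.59934329 0.16302352]
(0, 40) [0.5548226  0.16957395]
26.860668573891 [  94.4 -457.6 -126.9]
```

```bash
python3 -m handwheel '[0,0,0,0,0,0,35, 0,0,0,0,0,0,35, 0,0,-31,0,0,0,35, 0,0,-31,0,0,8.8,35, 0,0,-31,0,0,8.8,35, 0,0,-31,0,0,8.8,35, 0,0,0,0,0,8.8,35, 0,0,0,0,0,0,35]'
python3 - <<'E'
from h import *
y=tyaw(); print(np.degrees(y),rel([.5877,.0839,.33],y))
E
```

```text
clock: 3.18
tool_pos: [0.4275, -0.3549, 0.3267]
orientation: [0.997, -0.072, 0.0, 0.0]
wrist_force: [0.1, 0.2, -1.0]
gripper_width: 0.0423
-8.286190047597286 [  95.2 -457.3   -3.3]
```

```bash
python3 -m handwheel '[9.5,-45.7,0,0,0,0,35, 9.5,-45.7,0,0,0,0,35, 9.5,-45.7,0,0,0,0,35, 9.5,-45.7,0,0,0,0,35, 9.5,-45.7,0,0,0,0,35, 9.5,-45.7,0,0,0,0,35, 9.5,-45.7,0,0,0,0,35, 9.5,-45.7,0,0,0,0,35]'; python3 -m handwheel '[9.5,-45.7,0,0,0,0,35, 9.5,-45.7,0,0,0,0,35, 0,0,0,0,0,0,35]'
python3 - <<'E'
from h import *
y=tyaw(); print(np.degrees(y),rel([.5877,.0839,.228],y))
c=cam("wrist"); c["frame"]=cv2.convertScaleAbs(c["frame"],alpha=1.8); save(c,"w2.png")
E
```

```text
clock: 4.18
tool_pos: [0.556, -0.003, 0.3261]
orientation: [0.998, -0.071, -0.001, 0.0]
wrist_force: [0.3, -0.8, -0.7]
gripper_width: 0.0422
clock: 4.55
tool_pos: [0.5882, 0.0871, 0.3258]
orientation: [0.998, -0.068, -0.001, -0.001]
wrist_force: [-0.2, -0.6, -1.4]
gripper_width: 0.0427
-7.817227442519939 [-0.   3.2 97.8]
```

View pics/w2.png

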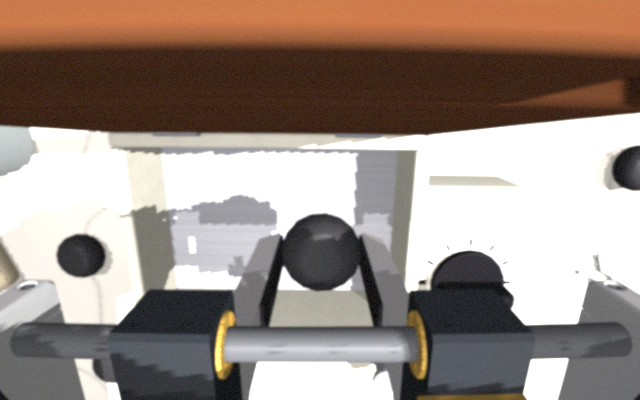

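The gripped stone is at (320,250) over the basin, but the wrist camera is nearly above the lid's top edge. I'll turn the wrist before descending.

Run:
```python
from h import *
o=get_obs(); print(o["q"].round(2))
W=np.array([.549,.130]);a=np.radians(-8.37);ex=np.array([np.cos(a),np.sin(a)]);ey=np.array([-ex[1],ex[0]])
for t in [(0,-70),(0,-23),(0,23),(0,70)]: print(t,(W+ex*t[0]/1000+ey*t[1]/1000).round(4))
```

```text
[-0.19  0.38 -0.08  1.86  0.03  0.9  -1.99]
(0, -70) [0.5388 0.0607]
(0, -23) [0.5457 0.1072]
(0, 23) [0.5523 0.1528]
(0, 70) [0.5592 0.1993]
```

```bash
python3 -m handwheel '[-25,15,0,0,0,0,35, -25,15,0,0,0,0,35, 0,0,0,0,0,-10,35, 0,0,0,0,0,-10,35, 0,0,0,0,0,-10,35, 0,0,0,0,0,-10,35, 0,0,0,0,0,-10,35, 0,0,0,0,0,-10,35]'; python3 -m handwheel '[0,0,0,0,0,-10,35, 0,0,0,0,0,-10,35, 0,0,0,0,0,-9.5,35, 0,0,0,0,0,0,35]'
python3 - <<'E'
from h import *
y=tyaw(); print(np.degrees(y),rel([.5388,.0607,.226],y), get_obs()["q"].round(2))
E
```

```text
clock: 5.6
tool_pos: [0.5336, 0.0595, 0.3263]
orientation: [0.899, 0.439, -0.001, 0.0]
wrist_force: [0.2, -0.0, -0.3]
gripper_width: 0.042
clock: 6.1
tool_pos: [0.5338, 0.0595, 0.3264]
orientation: [0.76, 0.65, -0.0, -0.0]
wrist_force: [0.5, 1.0, -1.5]
gripper_width: 0.0418
81.1358778258205 [  1.9   4.8 100.4] [ 0.07  0.31 -0.36  1.97  0.14  0.88 -0.52]
```

```bash
python3 -m handwheel '[1.5,4.5,35,0,0,0,35, 0,0,35,0,0,0,35, 0,0,20,0,0,0,35, 0,0,10,0,0,0,35, 0,0,0,0,0,0,35, 0,0,0,0,0,0,58, 0,0,0,0,0,0,58, 0,0,0,0,0,0,58]'; python3 -m handwheel '[0,0,-35,0,0,0,60, 0,0,-35,0,0,0,60, 0,0,-35,0,0,0,60, 0,0,0,0,0,0,94]'
python3 - <<'E'
from h import *
y=tyaw(); print(np.degrees(y),rel([.5721,-.1968,.30],y))
c=cam("top")
for b in blobs(c): print(b)
E
```

```text
clock: 7.1
tool_pos: [0.5389, 0.0616, 0.2272]
orientation: [0.76, 0.65, 0.0, 0.0]
wrist_force: [0.1, -0.1, 0.1]
gripper_width: 0.0579
clock: 7.6
tool_pos: [0.5394, 0.0618, 0.3345]
orientation: [0.76, 0.65, 0.002, 0.001]
wrist_force: [0.7, -0.4, -0.9]
gripper_width: 0.0669
81.14451649001842 [-250.5   72.2   34.5]
([0.5721, -0.1968], 107, [376.1, 185.8])
([0.5786, -0.3535], 41, [421.4, 184.7])
([0.5542, 0.3221], 131, [225.6, 188.5])
([0.5232, -0.0413], 32, [330.8, 199.1])
([0.4361, -0.1972], 41, [376.1, 225.2])
```

```bash
python3 -m handwheel '[-42,12.5,0,0,0,0,94, -42,12.5,0,0,0,0,94, -42,12.5,0,0,0,0,94, -42,12.5,0,0,0,0,94, -42,12.5,0,0,0,0,94, -41,12.5,34,0,0,0,94, 0,0,20,0,0,0,94, 0,0,0,0,0,0,94]'
python3 - <<'E'
from h import *
c=cam("wrist"); b=blobs(c,45,.013,500,10000); print(b)
y=tyaw(); print(np.degrees(y),rel([.5745,-.198,.202],y))
for k in b: print(rel(k[0]+[.202],y))
E
```

```text
clock: 8.65
tool_pos: [0.5735, -0.1972, 0.2754]
orientation: [0.759, 0.651, -0.001, -0.002]
wrist_force: [0.4, 1.0, -0.5]
gripper_width: 0.094
[([0.5236, -0.064], 2041, [215.9, 34.0]), ([0.576, -0.1967], 2373, [325.3, 213.4]), ([0.4402, -0.1975], 924, [150.7, 239.8]), ([0.5819, -0.3549], 821, [359.0, 382.5])]
81.22321699417017 [-1.2  0.6 74.9]
[123.5 -70.1  74.9]
[ 0.3  1.9 74.9]
[ -21.2 -132.2   74.9]
[-155.1   31.9   74.9]
```

```bash
python3 -m handwheel '[0.5,1.5,37,0,0,0,70, 0,0,36,0,0,0,62, 0,0,0,0,0,0,35, 0,0,0,0,0,0,35, 0,0,0,0,0,0,35, 0,0,0,0,0,0,35, 0,0,-20,0,0,0,35, 0,0,-40,0,0,0,35]'; python3 -m handwheel '[0,0,-40,0,0,0,35, 0,0,-24,0,0,0,35,0,0,0,0,0,0,35]'
python3 - <<'E'
from h import *
y=tyaw(); print(np.degrees(y),rel([.5457,.1072,.326],y))
E
```

```text
clock: 9.7
tool_pos: [0.5753, -0.1975, 0.2655]
orientation: [0.759, 0.651, -0.001, -0.001]
wrist_force: [0.5, -0.4, -0.1]
gripper_width: 0.0422
clock: 10.07
tool_pos: [0.5762, -0.1978, 0.332]
orientation: [0.76, 0.65, 0.001, 0.002]
wrist_force: [0.6, -0.3, -1.9]
gripper_width: 0.0425
81.13603297850567 [296.7 -77.1   6. ]
```

```bash
python3 -m handwheel '[42.4,-11,0,0,0,0,35, 42.4,-11,0,0,0,0,35, 42.4,-11,0,0,0,0,35, 42.4,-11,0,0,0,0,35, 42.4,-11,0,0,0,0,35, 42.4,-11,0,0,0,0,35, 42.4,-11,0,0,0,0,35, 0,0,6,0,0,0,35]'
python3 - <<'E'
from h import *
y=tyaw(); print(np.degrees(y),rel([.5457,.1072,.228],y), get_obs()["gripper_width"])
c=cam("wrist"); c["frame"]=cv2.convertScaleAbs(c["frame"],alpha=1.8); save(c,"w3.png")
E
```

```text
clock: 11.08
tool_pos: [0.5446, 0.1109, 0.3228]
orientation: [0.758, 0.652, 0.0, -0.0]
wrist_force: [0.1, -0.5, -0.5]
gripper_width: 0.0419
81.44488214482334 [-3.5  1.7 94.8] 0.0419306938640566
```

View pics/w3.png

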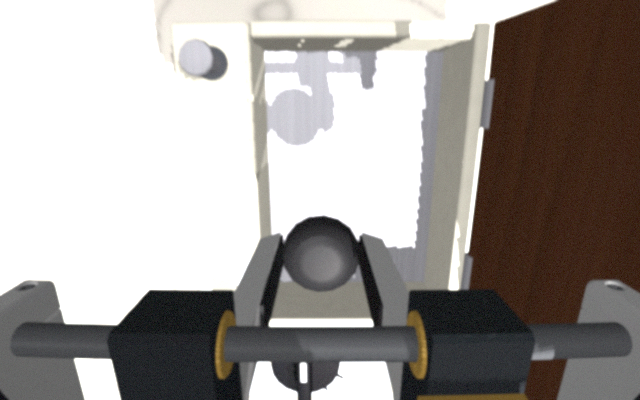

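The stone at (320,255) is over the basin, whose inner walls are at columns 268 and 435. The left pin is at (200,55).

```bash
python3 -m handwheel '[-2,1,35,0,0,0,35, 0,0,35,0,0,0,35, 0,0,20,0,0,0,35, 0,0,5,0,0,0,35, 0,0,0,0,0,0,35, 0,0,0,0,0,0,58, 0,0,0,0,0,0,58, 0,0,0,0,0,0,58]'; python3 -m handwheel '[0,0,-35,0,0,0,60, 0,0,-35,0,0,0,60, 0,0,-35,0,0,0,60, 0,0,0,0,0,0,94]'
python3 - <<'E'
from h import *
y=tyaw(); print(np.degrees(y),rel([.56,.322,.30],y))
c=cam("top")
for b in blobs(c): print(b)
c=cam("wrist"); b=blobs(c,45,.013,500,10000); print(b)
E
```

```text
clock: 12.12
tool_pos: [0.5461, 0.1052, 0.228]
orientation: [0.76, 0.65, 0.0, 0.0]
wrist_force: [-0.9, -0.0, 0.6]
gripper_width: 0.058
clock: 12.62
tool_pos: [0.5466, 0.1055, 0.3354]
orientation: [0.76, 0.65, 0.002, 0.001]
wrist_force: [0.2, -0.3, -0.3]
gripper_width: 0.0668
81.14458854383578 [216.  -20.1  35.4]
([0.614, 0.0355], 107, [308.9, 172.6])
([0.5786, -0.3535], 41, [421.4, 184.7])
([0.5536, 0.3217], 134, [225.7, 188.6])
([0.535, 0.417], 36, [198.1, 193.5])
([0.4347, 0.3302], 126, [221.9, 223.0])
([0.4359, -0.1972], 40, [376.1, 225.3])
[([0.5402, 0.0907], 1445, [315.8, 210.5]), ([0.5132, -0.0172], 6844, [306.2, 315.1])]
```

```bash
python3 -m handwheel '[36,-3.4,0,0,0,0,80, 36,-3.4,0,0,0,0,75, 36,-3.4,0,0,0,0,70, 36,-3.4,0,0,0,0,70, 36,-3.4,0,0,0,0,70, 36,-3.4,35,0,0,0,70, 0,0,0,0,0,0,70, 0,0,0,0,0,0,70]'
python3 - <<'E'
from h import *
c=cam("wrist"); b=blobs(c,45,.013,500,10000)
y=tyaw(); print(np.degrees(y))
for k in b: print(k,rel(k[0]+[.202],y))
E
```

```text
clock: 13.72
tool_pos: [0.559, 0.3214, 0.2967]
orientation: [0.759, 0.651, -0.001, -0.0]
wrist_force: [0.8, 0.1, 0.9]
gripper_width: 0.0703
81.11195218156037
([0.5604, 0.3253], 1681, [322.2, 200.5]) [ 4.3  0.5 95.4]
([0.437, 0.331], 1993, [171.6, 216.2]) [  -9.1 -122.3   95.4]
```

```bash
python3 -m handwheel '[3.5,0.5,37,0,0,0,70, 0,0,37,0,0,0,65, 0,0,20,0,0,0,62, 0,0,0,0,0,0,35, 0,0,0,0,0,0,35, 0,0,0,0,0,0,35, 0,0,0,0,0,0,35, 0,0,-20,0,0,0,35]'; python3 -m handwheel '[0,0,-40,0,0,0,35,0,0,-40,0,0,0,35, 0,0,-26,0,0,0,35,0,0,0,0,0,0,35]'
python3 - <<'E'
from h import *
y=tyaw(); print(np.degrees(y),rel([.5523,.1528,.326],y))
E
```

```text
clock: 14.78
tool_pos: [0.5598, 0.3251, 0.2239]
orientation: [0.759, 0.651, -0.001, -0.0]
wrist_force: [-0.4, -0.4, -0.8]
gripper_width: 0.0422
clock: 15.28
tool_pos: [0.5604, 0.3256, 0.3333]
orientation: [0.76, 0.65, 0.002, 0.0]
wrist_force: [-0.5, 0.4, -1.3]
gripper_width: 0.0416
81.15152417387893 [-172.    18.6    7.3]
```

```bash
python3 -m handwheel '[-42.5,4.6,0,0,0,0,35, -42.5,4.6,0,0,0,0,35, -42.5,4.6,0,0,0,0,35, -42.5,4.6,7,0,0,0,35, 0,0,0,0,0,0,35, 0,0,0,0,0,0,35]'
python3 - <<'E'
from h import *
y=tyaw(); print(np.degrees(y),rel([.5523,.1533,.228],y), get_obs()["gripper_width"])
E
```

```text
clock: 16.02
tool_pos: [0.552, 0.1549, 0.3226]
orientation: [0.759, 0.651, -0.0, -0.0]
wrist_force: [-0.1, 0.6, -1.1]
gripper_width: 0.0423
81.16353187169119 [-1.5  0.5 94.6] 0.04229387548142138
```

```bash
python3 -m handwheel '[-1,0,35,0,0,0,35, 0,0,35,0,0,0,35, 0,0,20,0,0,0,35, 0,0,5,0,0,0,35, 0,0,0,0,0,0,35, 0,0,0,0,0,0,58, 0,0,0,0,0,0,58, 0,0,0,0,0,0,58]'; python3 -m handwheel '[0,0,-35,0,0,0,60, 0,0,-35,0,0,0,60, 0,0,-35,0,0,0,60, 0,0,0,0,0,0,75]'
python3 - <<'E'
from h import *
y=tyaw(); print(np.degrees(y),rel([.4365,.331,.30],y))
c=cam("top")
for b in blobs(c): print(b)
E
```

```text
clock: 17.02
tool_pos: [0.5522, 0.1534, 0.2282]
orientation: [0.76, 0.65, 0.0, 0.0]
wrist_force: [0.6, 0.4, -1.1]
gripper_width: 0.0577
clock: 17.52
tool_pos: [0.5526, 0.1537, 0.3355]
orientation: [0.76, 0.65, 0.002, 0.001]
wrist_force: [0.0, 0.6, -0.1]
gripper_width: 0.067
81.1419153994478 [ 157.3 -142.    35.5]
([0.5787, -0.3538], 42, [421.5, 184.7])
([0.535, 0.4174], 39, [198.0, 193.5])
([0.4355, 0.3297], 130, [222.0, 222.7])
([0.436, -0.1974], 39, [376.2, 225.2])
```

```bash
python3 -m handwheel '[31.5,-28.4,0,0,0,0,70, 31.5,-28.4,0,0,0,0,70, 31.5,-28.4,0,0,0,0,70, 31.5,-28.4,0,0,0,0,70, 31.5,-28.4,35,0,0,0,70, 0,0,0,0,0,0,70, 0,0,0,0,0,0,70]'
python3 - <<'E'
from h import *
c=cam("wrist"); b=blobs(c,45,.013,500,10000)
y=tyaw(); print(np.degrees(y))
for k in b: print(k,rel(k[0]+[.202],y))
E
```

```text
clock: 18.45
tool_pos: [0.4361, 0.3305, 0.2972]
orientation: [0.76, 0.65, -0.001, 0.0]
wrist_force: [-0.4, 0.3, 0.6]
gripper_width: 0.0701
81.09471591713151
([0.4367, 0.3318], 1848, [321.3, 203.7]) [ 1.7 -0.1 95.6]
```

```bash
python3 -m handwheel '[1.5,0,37,0,0,0,70, 0,0,37,0,0,0,65, 0,0,20,0,0,0,62, 0,0,0,0,0,0,35, 0,0,0,0,0,0,35, 0,0,0,0,0,0,35, 0,0,0,0,0,0,35, 0,0,-20,0,0,0,35]'; python3 -m handwheel '[0,0,-40,0,0,0,35,0,0,-40,0,0,0,35, 0,0,-26,0,0,0,35,0,0,0,0,0,0,35]'
python3 - <<'E'
from h import *
y=tyaw(); print(np.degrees(y),rel([.5592,.2,.326],y))
E
```

```text
clock: 19.5
tool_pos: [0.4359, 0.3322, 0.2241]
orientation: [0.759, 0.651, -0.001, -0.0]
wrist_force: [-0.1, -0.6, -0.6]
gripper_width: 0.0422
clock: 20.0
tool_pos: [0.4363, 0.3328, 0.3329]
orientation: [0.76, 0.65, 0.002, 0.0]
wrist_force: [-0.2, -0.0, -0.8]
gripper_width: 0.0423
81.15247535767524 [-112.3  141.8    6.9]
```

```bash
python3 -m handwheel '[-28,35.4,0,0,0,0,35, -28,35.4,0,0,0,0,35, -28,35.4,0,0,0,0,35, -28,35.4,7,0,0,0,35, 0,0,0,0,0,0,35, 0,0,0,0,0,0,35]'
python3 - <<'E'
from h import *
y=tyaw(); print(np.degrees(y),rel([.5592,.2,.228],y), get_obs()["gripper_width"])
E
```

```text
clock: 20.75
tool_pos: [0.5583, 0.2003, 0.3224]
orientation: [0.759, 0.651, -0.0, -0.0]
wrist_force: [-0.2, 0.6, -0.4]
gripper_width: 0.0423
81.17013942902484 [-0.2  1.  94.4] 0.04227612693157783
```

```bash
python3 -m handwheel '[0,0.5,35,0,0,0,35, 0,0,35,0,0,0,35, 0,0,20,0,0,0,35, 0,0,5,0,0,0,35, 0,0,0,0,0,0,35, 0,0,0,0,0,0,58, 0,0,0,0,0,0,58, 0,0,0,0,0,0,58]'; python3 -m handwheel '[0,0,-35,0,0,0,60, 0,0,-35,0,0,0,60, 0,0,-35,0,0,0,60, -45,0,-35,0,0,0,60, -45,0,-35,0,0,0,60, -45,0,-30,0,0,0,60,-30,0,0,0,0,0,60, 0,0,0,0,0,0,60]'
python3 - <<'E'
from h import *
c=cam("wrist"); f=c["frame"]; c["frame"]=cv2.convertScaleAbs(f,alpha=1.5); save(c,"w4.png"); np.save("w4.npy",f); 
import pickle; pickle.dump(c,open("w4.pkl","wb"))
E
```

```text
clock: 21.75
tool_pos: [0.5595, 0.1999, 0.2282]
orientation: [0.76, 0.65, 0.0, 0.0]
wrist_force: [0.2, 0.5, -0.3]
gripper_width: 0.0576
clock: 22.75
tool_pos: [0.5336, 0.0345, 0.4333]
orientation: [0.761, 0.649, 0.0, 0.001]
wrist_force: [0.6, 0.6, -0.4]
gripper_width: 0.0599
```

View pics/w4.png

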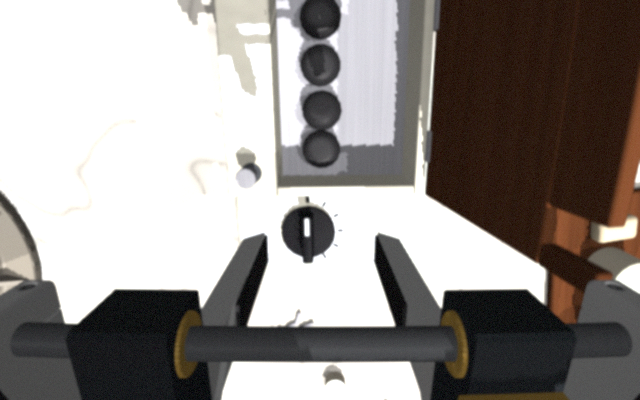

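The basin holds all four stones, at rows 17 to 148 in column 320. The dial at (307,230) has its bar along the off tick, so it stands at off. Next is the lid.

Run:
```python
from h import *
y=tyaw(); print(np.degrees(y),rel([.747,.101,.50],y),rel([.747,.101,.414],y))
c=cam("top");
for b in blobs(c): print(b)
```

```text
81.04973881886978 [ 97.3 200.5 -67. ] [ 97.3 200.5  19. ]
([0.5787, -0.3538], 42, [421.5, 184.7])
([0.4359, -0.1971], 42, [376.1, 225.3])
```

```bash
python3 -m handwheel '[0,0,-34,0,0,0,0, 0,0,-34,0,0,0,0, 16.2,33.4,0,0,0,0,0, 16.2,33.4,0,0,0,0,0, 16.2,33.4,0,0,0,0,0, 16.2,33.4,0,0,0,0,0, 16.2,33.4,0,0,0,0,0, 16.2,33.4,0,0,0,0,0]'; python3 -m handwheel '[0,0,0,0,0,0,0, 0,0,30,0,0,0,0, 0,0,30,0,0,0,0, 0,0,26,0,0,0,0, 0,0,0,0,0,0,0]'
python3 - <<'E'
from h import *
y=tyaw(); W=np.array([.549,.130]);a=np.radians(-8.37);ex=np.array([np.cos(a),np.sin(a)]);ey=np.array([-ex[1],ex[0]])
o=get_obs(); d=o["tool_pos"][:2]-W; print(np.degrees(y), d@ex,d@ey,o["tool_pos"][2]-.199,o["wrist_force"],o["q"].round(2))
E
```

```text
clock: 23.85
tool_pos: [0.748, 0.1042, 0.5]
orientation: [0.759, 0.651, -0.0, -0.001]
wrist_force: [0.2, 0.3, 0.6]
gripper_width: 0.0005
clock: 24.48
tool_pos: [0.7461, 0.1027, 0.4127]
orientation: [0.759, 0.651, -0.002, -0.001]
wrist_force: [-0.1, 0.1, 0.1]
gripper_width: 0.0006
81.21966145307726 0.1989607293864194 0.001722346123935304 0.21365652062511037 [-0.07266288  0.14886328  0.11403481] [ 0.01  0.58 -0.36  1.37  0.2   1.24 -0.52]
```

```bash
python3 -m handwheel '[0,-25,0,0,0,0,0, 0,-25,0,0,0,0,0, 0,-27,0,0,0,0,0, 0,-24,4,0,0,0,0, 0,-24,4,0,0,0,0, 0,-24,6,0,0,0,0, 0,-15,9,0,0,0,0, 0,-15,10,0,0,0,0]'; python3 -m handwheel '[0,-12,14,0,0,0,0, 0,-12,14,0,0,0,0, 0,-9,16,0,0,0,0, 0,-8,16,0,0,0,0, 0,-4,14,0,0,0,0, 0,-3,14,0,0,0,0,0,0,0,0,0,0,0]'
python3 - <<'E'
from h import *
y=tyaw(); W=np.array([.549,.130]);a=np.radians(-8.37);ex=np.array([np.cos(a),np.sin(a)]);ey=np.array([-ex[1],ex[0]])
o=get_obs(); d=o["tool_pos"][:2]-W; print(np.degrees(y), d@ex,d@ey,o["tool_pos"][2]-.199,o["wrist_force"])
E
```

```text
clock: 25.48
tool_pos: [0.5697, 0.1303, 0.3835]
orientation: [0.759, 0.651, 0.001, 0.001]
wrist_force: [1.9, 0.3, -0.6]
gripper_width: 0.0002
clock: 26.35
tool_pos: [0.5223, 0.1368, 0.2925]
orientation: [0.76, 0.651, -0.001, -0.0]
wrist_force: [0.2, 0.0, 0.1]
gripper_width: 0.0007
81.1590931332697 -0.02740716134316647 0.0028728611994841185 0.09345097782836292 [0.2247139  0.03318899 0.13031628]
```

```bash
python3 -m handwheel '[0,0,5,0,0,0,0, 0,0,3,0,0,0,0, 0,0,1,0,0,0,0, 0,0,0,0,0,0,0]';python3 -m handwheel '[0,0,2,0,0,0,0, 0,0,0,0,0,0,0]';python3 -m handwheel '[0,0,1,0,0,0,0, 0,0,0,0,0,0,0]'
```

```text
clock: 26.85
tool_pos: [0.5227, 0.137, 0.2848]
orientation: [0.76, 0.65, 0.0, 0.0]
wrist_force: [-0.7, 0.2, 0.7]
gripper_width: 0.0008
clock: 27.1
tool_pos: [0.5227, 0.1371, 0.2842]
orientation: [0.76, 0.65, 0.0, 0.0]
wrist_force: [-8.1, -3.1, 28.0]
gripper_width: 0.0003
clock: 27.35
tool_pos: [0.5227, 0.1372, 0.284]
orientation: [0.76, 0.65, 0.0, 0.001]
wrist_force: [-15.5, -4.7, 44.6]
gripper_width: 0.0006
```

```bash
python3 -m handwheel '[0,0,-10,0,0,0,0, 0,0,-40,0,0,0,0, -30,-15,-50,0,0,0,0, -30,-15,-40,0,0,0,0, 0,0,-20,0,0,0,0, 0,0,0,0,0,0,0]'
python3 - <<'E'
from h import *
import pickle
c=cam("wrist"); pickle.dump(c,open("w5.pkl","wb")); f=c["frame"]; c["frame"]=cv2.convertScaleAbs(f,alpha=1.3); save(c,"w5.png")
W=np.array([.549,.130]);a=np.radians(-8.37);ex=np.array([np.cos(a),np.sin(a)]);ey=np.array([-ex[1],ex[0]])
for x,y,z in [(-75,85,104.5),(-75,-85,104.5),(-20,-155,87),(-100,110,85),(-100,-110,85)]: print((x,y),np.round(proj(c,np.append(W+ex*x/1e3+ey*y/1e3,z/1e3)),1))
E
```

```text
clock: 28.1
tool_pos: [0.4839, 0.0822, 0.4433]
orientation: [0.76, 0.65, 0.001, 0.001]
wrist_force: [0.2, -0.4, -0.1]
gripper_width: 0.001
(-75, 85) [297.4  28.8]
(-75, -85) [301.9 217.7]
(-20, -155) [354.9 273.2]
(-100, 110) [270.2   3.8]
(-100, -110) [279.6 234.5]
```

View pics/w5.png

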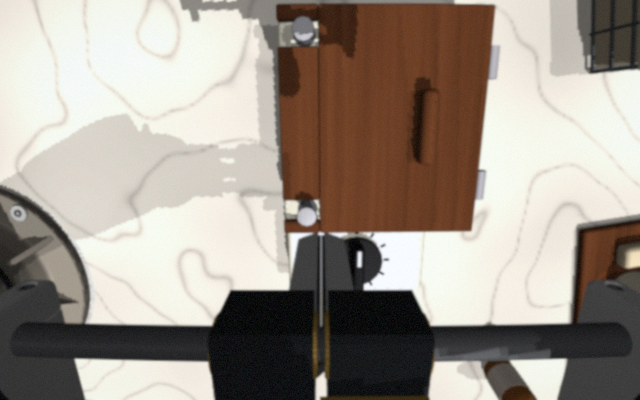

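The lid is closed: its plate is at columns 280 to 490 with the pins coming through the slots at (303,29) and (307,213). The dial at (360,262) is next, and I'll measure it from directly above.

Run:
```python
from h import *
import pickle
c=pickle.load(open("w5.pkl","rb"))
pl=onz(c,303,29,.1045);pr=onz(c,307,213,.1045); d=(pl-pr)[:2]; ey=d/np.linalg.norm(d); ex=np.array([ey[1],-ey[0]])
W=(pl+pr)[:2]/2+ex*.075; print(pl,pr,np.linalg.norm(d),np.degrees(np.arctan2(ex[1],ex[0])),W)
D=W-ex*.02-ey*.155; print(D,rel(np.append(D,.40),tyaw()))
```

```text
[0.49184306 0.22413124 0.1045    ] [0.46818089 0.06082666 0.1045    ] 0.16500995928187454 -8.244546465894546 [0.55423685 0.13172407]
[ 0.51221679 -0.01880605] [-95.5  43.7  42. ]
```

```bash
python3 -m handwheel '[-24,11,10,0,0,0,40, -24,11,10,0,0,0,40, -24,11,10,0,0,0,40, -24,11,12,0,0,0,40, 0,0,0,0,0,0,40, 0,0,0,0,0,0,40]'
python3 - <<'E'
from h import *
import pickle
c=cam("wrist"); pickle.dump(c,open("w6.pkl","wb")); f=c["frame"]; c["frame"]=cv2.convertScaleAbs(f,alpha=1.3); save(c,"w6.png",(180,60,460,260),2.8)
o=get_obs();print(o["tool_pos"],np.degrees(tyaw()),proj(c,[o["tool_pos"][0],o["tool_pos"][1],.087]))
E
```

```text
clock: 28.9
tool_pos: [0.5124, -0.0185, 0.399]
orientation: [0.759, 0.651, -0.0, -0.001]
wrist_force: [0.5, 0.7, 0.6]
gripper_width: 0.0399
[ 0.51238872 -0.01835966  0.39933889] 81.22629336943706 (np.float64(321.08670041406685), np.float64(196.5874193404582))
```

View pics/w6.png

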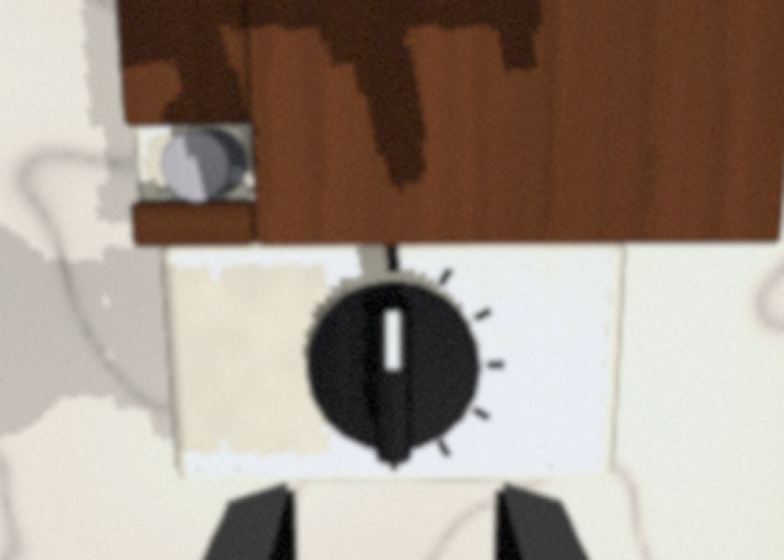

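The dial disc is centred at crop (393,365) with its pointer up on the long off tick. The right pin's head is at crop (198,165).

Run:
```python
from h import *
import pickle
c=pickle.load(open("w6.pkl","rb"))
q=lambda x,y:(180+(x+.5)/2.8-.5,60+(y+.5)/2.8-.5)
d1=onz(c,*q(393,365),.063); l=onz(c,*q(307,365),.063); r=onz(c,*q(480,365),.063)
pr=onz(c,*q(198,165),.1045)
bt=onz(c,*q(393,311),.087); print("disc",d1,np.linalg.norm(l-r),"pin",pr,"pointer top",bt)
a=np.radians(-8.3);ex=np.array([np.cos(a),np.sin(a)]);ey=np.array([-ex[1],ex[0]])
v=(pr-d1)[:2]; print("pin-dial in warmer",v@ex,v@ey,"expect -55,70")
# edges of lid right side & panel corners for yaw
p=[onz(c,*q(x,y),.085)[:2] for x,y in[(255,242),(778,241)]]; e=p[1]-p[0]; print("lid edge yaw",np.degrees(np.arctan2(e[1],e[0])), "y of edge rel to dial",(p[0]-d1[:2])@ey)
print(rel(np.append(d1[:2],.266),tyaw()))
```

```text
disc [ 0.51140753 -0.01824976  0.063     ] 0.05864604967397093 pin [0.46807576 0.05718624 0.1045    ] pointer top [0.51501078 0.00461719 0.087     ]
pin-dial in warmer -0.05376755248098921 0.06839066351780188 expect -55,70
lid edge yaw -8.563210166389448 y of edge rel to dial 0.044499525597585264
[ -0.   -1.  133.3]
```

```bash
python3 -m handwheel '[0,-0.7,40,0,0,-0.4,40, 0,0,40,0,0,0,40, 0,0,35,0,0,0,30, 0,0,18,0,0,0,24, 0,0,0,0,0,0,18, 0,0,0,0,0,0,14, 0,0,0,0,0,0,14, 0,0,0,0,0,0,14]'
python3 - <<'E'
from h import *
o=get_obs(); print(np.degrees(tyaw()),rel([.5114,-.0182,.266],tyaw()),o["q"].round(2))
E
```

```text
clock: 29.95
tool_pos: [0.512, -0.0192, 0.2674]
orientation: [0.757, 0.653, 0.0, 0.0]
wrist_force: [-0.5, 1.3, -1.1]
gripper_width: 0.014
81.55500321846348 [ 0.9 -0.7  1.4] [ 0.19  0.36 -0.33  2.07  0.17  0.74 -0.39]
```

```bash
python3 -m handwheel '[0.5,-0.5,0,0,0,8,14, 0,0,0,0,0,10,14, 0,0,0,0,0,10,14, 0,0,0,0,0,10,14]';  python3 -m handwheel '[0,0,0,0,0,10,14, 0,0,0,0,0,10,14, 0,0,0,0,0,10,14, 0,0,0,0,0,10,14]'; python3 -m handwheel '[0,0,0,0,0,10,14, 0,0,0,0,0,10,14, 0,0,0,0,0,10,14, 0,0,0,0,0,10,14, 0,0,0,0,0,6,14, 0,0,0,0,0,0,14]'
python3 - <<'E'
from h import *
o=get_obs(); print(np.degrees(tyaw()),rel([.5114,-.0182,.266],tyaw()),o["q"].round(2))
E
```

```text
clock: 30.45
tool_pos: [0.5117, -0.019, 0.2672]
orientation: [0.93, 0.368, 0.001, 0.0]
wrist_force: [6.5, -3.2, -2.4]
gripper_width: 0.014
clock: 30.95
tool_pos: [0.512, -0.0197, 0.2672]
orientation: [1.0, 0.028, 0.001, 0.001]
wrist_force: [3.9, -7.5, -4.5]
gripper_width: 0.0145
clock: 31.7
tool_pos: [0.5114, -0.0197, 0.2671]
orientation: [0.932, -0.363, 0.0, 0.0]
wrist_force: [-0.7, -8.3, 1.8]
gripper_width: 0.0144
-42.590511754474946 [-1.  -1.1  1.1] [-0.21  0.34  0.14  2.1  -0.07  0.71 -2.33]
```

```bash
python3 -m handwheel '[0,0,0,0,0,0,40, 0,0,0,0,0,0,40, 0,0,0,0,0,0,40, 0,0,-40,0,0,0,40, 0,0,-40,0,0,0,40, 0,0,-40,0,0,0,40, 0,0,0,0,0,0,40]'
python3 - <<'E'
from h import *
import pickle
c=cam("wrist"); save(c,"w7.png",(200,80,440,260),2)
W=np.array([.5114,-.0182]); a=np.radians(81.6-120); print("pointer expected tip",proj(c,[.5114+.026*np.cos(a),-.0182+.026*np.sin(a),.087]),"centre",proj(c,[.5114,-.0182,.087]))
f=c["frame"]; 
m=(f.min(2)>110).astype(np.uint8)
cx,cy=[int(k) for k in proj(c,[.5114,-.0182,.075])]
n,l,s,ce=cv2.connectedComponentsWithStats(m[cy-45:cy+45,cx-45:cx+45])
for i in range(1,n):
    if 10<s[i][4]<400: print(s[i],ce[i]+[cx-45,cy-45])
print(blobs(cam("top")))
E
```

```text
clock: 32.58
tool_pos: [0.512, -0.0186, 0.3895]
orientation: [0.932, -0.362, 0.002, -0.001]
wrist_force: [0.8, -0.9, -0.9]
gripper_width: 0.0399
pointer expected tip (np.float64(320.4644966508792), np.float64(171.054336487028)) centre (np.float64(322.59661203030413), np.float64(200.9531195321639))
[ 44  19   7  22 116] [323.68103448 181.45689655]
[([0.5786, -0.3535], 41, [421.4, 184.7]), ([0.4361, -0.1972], 41, [376.1, 225.2])]
```

View pics/w7.png

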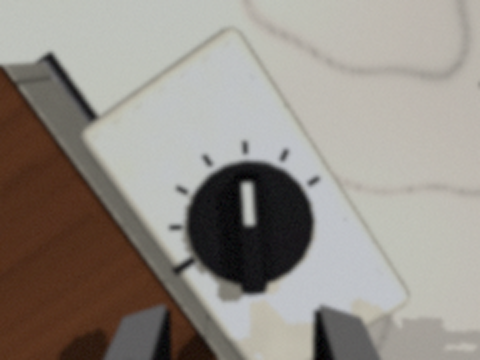

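The pointer sits on the fourth short tick after the long one, at crop (245,147), so the dial is set. Next are the clips.

```bash
python3 -m handwheel '[0,0,0,0,0,-9.3,60, 0,0,0,0,0,-9.3,60, 0,0,0,0,0,-9.3,60, 0,0,0,0,0,-9.3,60, 0,0,0,0,0,-9.3,60, 0,0,0,0,0,-9.3,60, 0,0,0,0,0,-9.3,60, 0,0,0,0,0,-9.3,60]'
python3 - <<'E'
from h import *
y=tyaw(); print(np.degrees(y),rel([.439,-.198,.33],y))
E
```

```text
clock: 33.67
tool_pos: [0.5111, -0.0186, 0.3852]
orientation: [0.961, 0.278, -0.001, -0.0]
wrist_force: [-0.8, -1.3, 0.3]
gripper_width: 0.0604
32.271400439677464 [-156.7  113.2   55.2]
```

```bash
python3 -m handwheel '[-31.4,22.6,11,0,0,0,50, -31.4,22.6,11,0,0,0,50, -31.4,22.6,11,0,0,0,50, -31.4,22.6,11,0,0,0,50, -31.4,22.6,11,0,0,0,50, 0,0,30,0,0,0,50, 0,0,0,0,0,0,50, 0,0,0,0,0,0,50]'
cat > clip.py <<'E'
from h import *
def clip(name,guess,save_as=None):
    c=cam("wrist"); f=c["frame"]; 
    m=(f.max(2)<50).astype(np.uint8); n,l,s,ce=cv2.connectedComponentsWithStats(m)
    best=min([i for i in range(1,n) if 300<s[i][4]<3500],key=lambda i:np.linalg.norm(onz(c,*ce[i],.02)[:2]-guess))
    ys,xs=np.where(l==best)
    if save_as: save(c,save_as,(200,100,440,280),2.5)
    P=np.array([onz(c,x,y,.024)[:2] for x,y in zip(xs,ys)]).astype(np.float32)*1000
    r=cv2.minAreaRect(P); print("rect",r,"n",len(xs),"pix",ce[best])
    return c,r
E
python3 - <<'E'
from clip import *
c,r=clip("F",np.array([.439,-.198]),"c1.png")
y=tyaw(); print(np.degrees(y),get_obs()["tool_pos"],rel([r[0][0]/1e3,r[0][1]/1e3,.202],y))
E
```

```text
clock: 34.67
tool_pos: [0.4382, -0.1972, 0.3018]
orientation: [0.961, 0.276, -0.0, -0.0]
wrist_force: [0.7, 0.5, 0.8]
gripper_width: 0.0499
rect ((441.4505615234375, -195.3918914794922), (28.411272048950195, 17.32099151611328), 38.64299011230469) n 689 pix [322.22931785 202.7329463 ]
32.00814275854296 [ 0.43833483 -0.19721205  0.30218027] [3.600e+00 1.000e-01 1.002e+02]
```

View pics/c1.png

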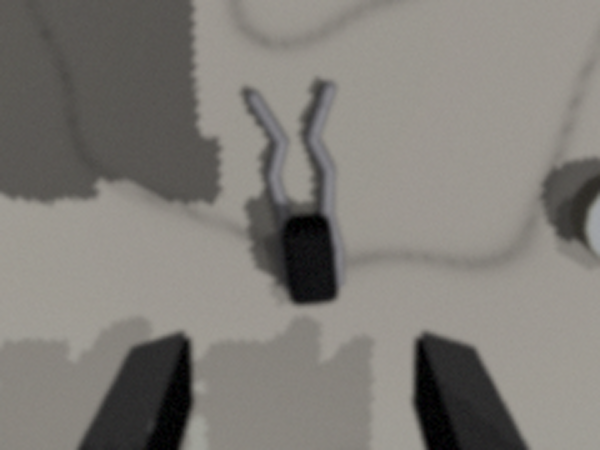

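The clip's block is centred at crop (310,258), with its legs pointing up and to the left. The clip's yaw is about 38.6°, and the candle is clear at the right edge.

```bash
python3 -m handwheel '[3.5,0,30,0,0,-6.6,50, 0,0,40,0,0,0,50, 0,0,28,0,0,0,45, 0,0,2,0,0,0,40, 0,0,0,0,0,0,10, 0,0,0,0,0,0,10, 0,0,0,0,0,0,10, 0,0,0,0,0,0,10]'; python3 -m handwheel '[0,0,0,0,0,0,10, 0,0,0,0,0,0,10]'
```

```text
clock: 35.72
tool_pos: [0.4414, -0.1958, 0.2027]
orientation: [0.944, 0.33, 0.001, 0.0]
wrist_force: [-1.0, 0.3, 11.4]
gripper_width: 0.0158
clock: 35.98
tool_pos: [0.4414, -0.1959, 0.2027]
orientation: [0.944, 0.33, 0.001, 0.0]
wrist_force: [-1.3, 0.9, 11.5]
gripper_width: 0.0156
```

```bash
python3 -m handwheel '[0,0,-20,0,0,0,10, 0,0,-40,0,0,0,10, 0,0,-40,0,0,-8.7,10, 0,0,-30,0,0,-8.7,10, 0,0,0,0,0,-8.7,10, 0,0,0,0,0,-8.7,10, 0,0,0,0,0,-8.5,10, 0,0,0,0,0,0,10]'
python3 - <<'E'
from clip import *
c=cam("wrist"); save(c,"c2.png",(200,120,440,300),2.5)
o=get_obs(); y=tyaw(); print(np.degrees(y),o["tool_pos"],o["gripper_width"],o["q"].round(2))
M=R.from_quat(o["orientation"]).as_matrix()
for p in [(0,0,.198),(.013,0,.176),(.053,.013,.196),(.053,-.013,.196),(.026,0,.196)]: print(p,np.round(proj(c,o["tool_pos"]+M@np.array(p)),1))
a=np.radians(81.6);t=np.array([.4805,.1411]);print(rel([*(np.array([.4918,.2241])-.09*np.array([np.cos(a),np.sin(a)])),.34],y))
E
```

```text
clock: 36.98
tool_pos: [0.4408, -0.1958, 0.3321]
orientation: [0.756, 0.655, 0.0, 0.0]
wrist_force: [0.1, -0.5, -0.1]
gripper_width: 0.0159
81.65419832378751 [ 0.44079754 -0.19584273  0.33200975] 0.015764270148388746 [ 0.28  0.2   0.    2.1  -0.    0.84  0.14]
(0, 0, 0.198) [320.7 249.7]
(0.013, 0, 0.176) [320.8 243.6]
(0.053, 0.013, 0.196) [346.3 156.2]
(0.053, -0.013, 0.196) [295.8 156.1]
(0.026, 0, 0.196) [320.9 206.4]
[332.9 -10.6  -8. ]
```

View pics/c2.png

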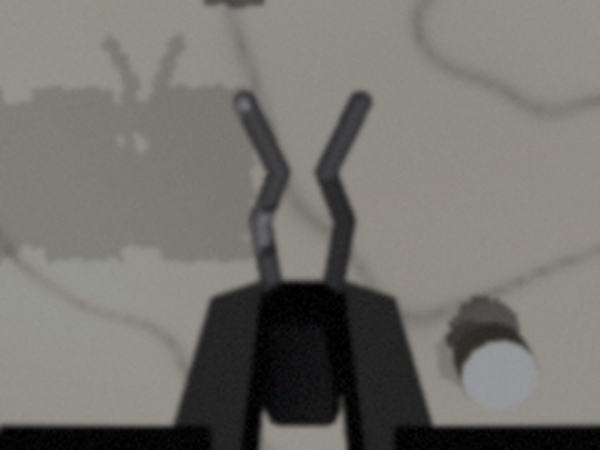

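The held clip is straight, its tips at crop (245,100) and (360,100), within 2 px of where the grasp predicts them. I'm moving it to the left pin.

```bash
python3 -m handwheel '[41.6,-1.3,-1,0,0,0,10, 41.6,-1.3,-1,0,0,0,10, 41.6,-1.3,-1,0,0,0,10, 41.6,-1.3,-1,0,0,0,10, 41.6,-1.3,-1,0,0,0,10, 41.6,-1.3,-1,0,0,0,10, 41.6,-1.3,-1,0,0,0,10, 41.6,-1.3,-1,0,0,0,10]'; python3 -m handwheel '[0,0,0,0,0,0,10, 0,0,0,0,0,0,10]'
python3 - <<'E'
from clip import *
import pickle
c=cam("wrist"); save(c,"c3.png",(180,60,460,260),2.8); pickle.dump(c,open("c3.pkl","wb"))
o=get_obs(); y=tyaw(); print(np.degrees(y),o["tool_pos"],o["gripper_width"],o["q"].round(2))
print(proj(c,[.492,.226,.1045]))
E
```

```text
clock: 38.02
tool_pos: [0.4777, 0.1365, 0.3399]
orientation: [0.757, 0.654, 0.0, 0.0]
wrist_force: [0.5, -0.6, 0.7]
gripper_width: 0.0157
clock: 38.28
tool_pos: [0.4777, 0.1348, 0.3396]
orientation: [0.756, 0.654, -0.0, 0.0]
wrist_force: [0.3, 0.5, -0.5]
gripper_width: 0.0156
81.71532207794775 [0.47769357 0.13435849 0.33965183] 0.01576649339703794 [-0.2   0.22 -0.23  2.05  0.07  0.87 -0.61]
(np.float64(322.6322279068356), np.float64(80.61301745449029))
```

View pics/c3.png

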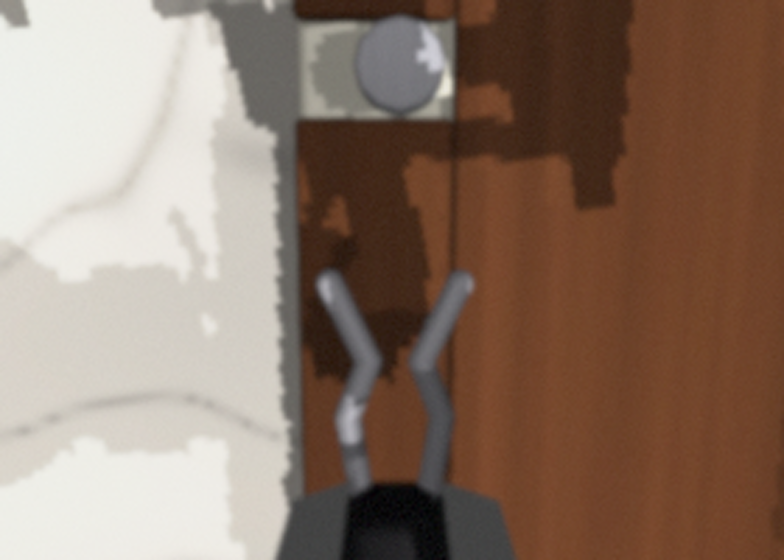

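The left pin's head is at crop (400,62), within 1.2 px of the prediction. The clip mouth is centred at column 395, so it is lined up.

Run:
```python
from h import *
import pickle
c=pickle.load(open("c3.pkl","rb")); p=onz(c,180+400.5/2.8-.5,60+62.5/2.8-.5,.1045); print(p, rel([p[0],p[1],.290],tyaw()))
```

```text
[0.49184532 0.22532656 0.1045    ] [92.1  0.9 49.7]
```

```bash
python3 -m handwheel '[0,0.8,25,0,0,0,10, 0,0,20,0,0,0,10, 0,0,4.5,0,0,0,10, 0,0,0,0,0,0,10, 0,0,0,0,0,0,10]'
python3 - <<'E'
from h import *
o=get_obs();print(o["tool_pos"],o["wrist_force"],rel([.4918,.2255,.290],tyaw()))
E
```

```text
clock: 38.95
tool_pos: [0.4788, 0.1349, 0.291]
orientation: [0.756, 0.655, 0.001, 0.0]
wrist_force: [0.5, -0.6, -0.3]
gripper_width: 0.0154
[0.47882271 0.13490692 0.29099176] [ 0.53921462 -0.57005776 -0.33734044] [91.5 -0.   1. ]
```

```bash
python3 -m handwheel '[15,0,0.5,0,0,0,10, 15,0,0,0,0,0,10, 8,0,0,0,0,0,10, 0,0,0,0,0,0,10]'; python3 -m handwheel '[7,0,0,0,0,0,10, 7,0,0,0,0,0,10, 7,0,0,0,0,0,10, 6,0,0,0,0,0,10]'; python3 -m handwheel '[0,0,0,0,0,0,10]'
python3 - <<'E'
from h import *
o=get_obs();print(o["tool_pos"],o["wrist_force"],rel([.4918,.2255,.290],tyaw()))
E
```

```text
clock: 39.45
tool_pos: [0.4839, 0.1736, 0.2896]
orientation: [0.755, 0.656, -0.0, -0.0]
wrist_force: [-0.2, 0.5, -0.3]
gripper_width: 0.0156
clock: 39.95
tool_pos: [0.4879, 0.1991, 0.2895]
orientation: [0.756, 0.655, -0.0, 0.0]
wrist_force: [0.5, -2.3, -0.9]
gripper_width: 0.0156
clock: 40.08
tool_pos: [0.4879, 0.2002, 0.2899]
orientation: [0.755, 0.655, 0.001, -0.0]
wrist_force: [0.9, 0.9, -0.5]
gripper_width: 0.0155
[0.48794204 0.20022542 0.28986702] [ 0.88056264  0.90622755 -0.4555421 ] [25.6  0.3 -0.1]
```

```bash
python3 -m handwheel '[0,0,0,0,0,0,34, 0,0,0,0,0,0,34, 0,0,0,0,0,0,34, 0,0,-30,0,0,0,40, 0,0,-40,0,0,0,40, -30,0,-30,0,0,0,40, -40,0,0,0,0,0,40, 0,0,0,0,0,0,40]'
python3 - <<'E'
from h import *
c=cam("wrist"); save(c,"c4.png",(180,30,460,230),2.8)
print(get_obs()["tool_pos"])
for b in blobs(cam("top")): print(b)
E
```

```text
clock: 41.08
tool_pos: [0.4776, 0.1275, 0.3901]
orientation: [0.757, 0.654, 0.0, 0.0]
wrist_force: [0.5, -0.7, 0.0]
gripper_width: 0.0399
[0.47778728 0.12912858 0.38999577]
([0.5787, -0.3538], 42, [421.5, 184.7])
([0.4989, 0.2601], 81, [242.9, 204.7])
```

View pics/c4.png

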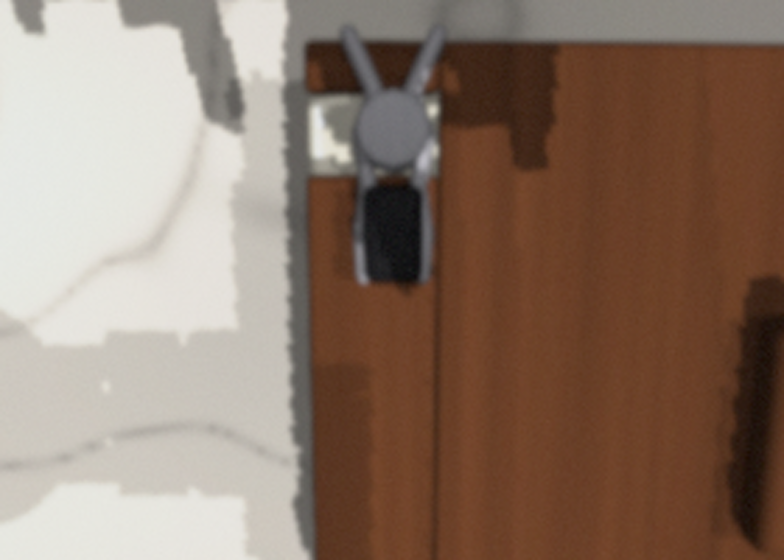

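The left clip's legs straddle the pin under its head at crop (393,130), the bulge past the shank and the block at (393,232). It is home.

```bash
python3 -m handwheel '[0,0,0,0,0,-9.9,40, 0,0,0,0,0,-9.9,40, 0,0,0,0,0,-9.9,40, 0,0,0,0,0,-9.9,40, 0,0,0,0,0,-9.9,45, 0,0,0,0,0,-9.9,50, 0,0,0,0,0,0,50]'
python3 - <<'E'
from h import *
y=tyaw(); print(np.degrees(y),rel([.581,-.354,.30],y))
E
```

```text
clock: 42.05
tool_pos: [0.4779, 0.131, 0.3894]
orientation: [0.331, 0.943, 0.0, -0.0]
wrist_force: [-0.4, 0.0, 1.3]
gripper_width: 0.0497
141.28077528858321 [-383.8 -313.9   89.4]
```

```bash
python3 -m handwheel '[-32,-26.2,0,0,0,0,50, -32,-26.2,0,0,0,0,50, -32,-26.2,0,0,0,0,50, -32,-26.2,0,0,0,0,50, -32,-26.2,0,0,0,0,50, -32,-26.2,0,0,0,0,50, -32,-26.2,0,0,0,0,50, -32,-26.2,0,0,0,0,50]'; python3 -m handwheel '[-32,-26.2,0,0,0,0,50, -32,-26.2,0,0,0,0,50, -32,-26.2,0,0,0,0,50, -32,-26.2,30,0,0,0,50, 0,0,30,0,0,0,50, 0,0,30,0,0,0,50, 0,0,0,0,0,0,50,0,0,0,0,0,0,50]'
python3 - <<'E'
from clip import *
c,r=clip("E",np.array([.581,-.354]),"c5.png")
y=tyaw(); print(np.degrees(y),get_obs()["tool_pos"],rel([r[0][0]/1e3,r[0][1]/1e3,.204],y),get_obs()["q"].round(2))
E
```

```text
clock: 43.05
tool_pos: [0.5469, -0.1943, 0.3895]
orientation: [0.334, 0.943, 0.0, -0.0]
wrist_force: [0.6, 0.5, 0.5]
gripper_width: 0.0501
clock: 44.05
tool_pos: [0.5812, -0.3552, 0.3007]
orientation: [0.332, 0.943, -0.0, 0.0]
wrist_force: [-0.4, 0.3, 0.6]
gripper_width: 0.0502
rect ((579.2814331054688, -352.52783203125), (14.709875106811523, 29.14975357055664), 55.019020080566406) n 653 pix [321.2143951  203.63859112]
141.19399048180986 [ 0.58124251 -0.3553808   0.30114285] [ 3.3  1.  97.1] [ 0.48  0.53 -0.04  1.67  0.02  0.93  1.33]
```

View pics/c5.png

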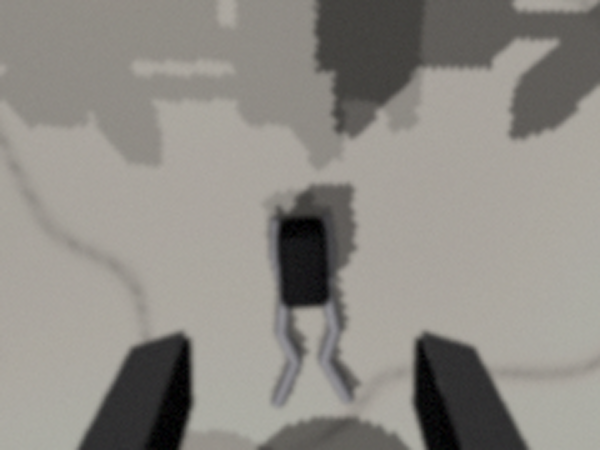

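The clip's block is at crop (303,262) with its legs pointing down, toward the tool's -x side, and 4° off the tool axis. I'll grasp it with that correction.

```bash
python3 -m handwheel '[3.3,1,30,0,0,-3.8,50, 0,0,40,0,0,0,50, 0,0,25,0,0,0,45, 0,0,2.5,0,0,0,40, 0,0,0,0,0,0,10, 0,0,0,0,0,0,10, 0,0,0,0,0,0,10, 0,0,0,0,0,0,10]'; python3 -m handwheel '[0,0,0,0,0,0,10, 0,0,0,0,0,0,10]'
```

```text
clock: 45.1
tool_pos: [0.579, -0.3528, 0.2035]
orientation: [0.3, 0.954, -0.0, 0.001]
wrist_force: [-1.4, 0.1, 7.8]
gripper_width: 0.0162
clock: 45.35
tool_pos: [0.579, -0.3528, 0.2035]
orientation: [0.3, 0.954, -0.0, 0.001]
wrist_force: [-0.8, 0.8, 7.8]
gripper_width: 0.0158
```

```bash
python3 -m handwheel '[0,0,-20,0,0,0,10, 0,0,-40,0,0,0,10, 0,0,-40,0,0,9,10, 0,0,-40,0,0,9,10, 0,0,0,0,0,9,10, 0,0,0,0,0,9,10, 0,0,0,0,0,9,10, 0,0,0,0,0,9,10]'; python3 -m handwheel '[0,0,0,0,0,9.4,10, 0,0,0,0,0,0,10]'
python3 - <<'E'
from clip import *
o=get_obs(); y=tyaw(); print(np.degrees(y),o["tool_pos"],o["gripper_width"],o["q"].round(2))
a=np.radians(81.6);p=np.array([.4675,.0582]); print(rel([*(p+.09*np.array([np.cos(a),np.sin(a)])),.343],y))
E
```

```text
clock: 46.35
tool_pos: [0.5786, -0.3525, 0.3438]
orientation: [0.702, 0.712, 0.0, 0.0]
wrist_force: [0.5, -0.9, -0.4]
gripper_width: 0.0158
clock: 46.6
tool_pos: [0.5788, -0.3523, 0.3435]
orientation: [0.756, 0.654, 0.0, 0.0]
wrist_force: [0.9, -0.1, -0.4]
gripper_width: 0.016
81.72081061055816 [ 0.57875691 -0.35232366  0.34347511] 0.015992410989806603 [ 0.3   0.49  0.2   1.66 -0.11  1.    0.4 ]
[ 480.2 -169.     0.5]
```

```bash
python3 -m handwheel '[37.5,-21.1,0,0,0,0,10, 37.5,-21.1,0,0,0,0,10, 37.5,-21.1,0,0,0,0,10, 37.5,-21.1,0,0,0,0,10, 37.5,-21.1,0,0,0,0,10, 37.5,-21.1,0,0,0,0,10, 37.5,-21.1,0,0,0,0,10, 37.5,-21.1,0,0,0,0,10]'; python3 -m handwheel '[0,0,0,0,0,0,10, 0,0,0,0,0,0,10]'
python3 - <<'E'
from clip import *
import pickle
c=cam("wrist"); save(c,"c6.png",(180,60,460,260),2.8); pickle.dump(c,open("c6.pkl","wb"))
o=get_obs(); print(np.degrees(tyaw()),o["tool_pos"],o["gripper_width"]); print(proj(c,[.4675,.0582,.1045]))
E
```

```text
clock: 47.6
tool_pos: [0.4545, -0.03, 0.3431]
orientation: [0.755, 0.656, 0.001, 0.0]
wrist_force: [0.0, 0.3, 0.2]
gripper_width: 0.0158
clock: 47.85
tool_pos: [0.4554, -0.0316, 0.3429]
orientation: [0.756, 0.655, 0.0, 0.0]
wrist_force: [0.0, -0.3, -0.6]
gripper_width: 0.0158
81.72715153383237 [ 0.45543413 -0.0319752   0.34268194] 0.01590296662242241
(np.float64(318.9968670182973), np.float64(84.08822863909081))
```

View pics/c6.png

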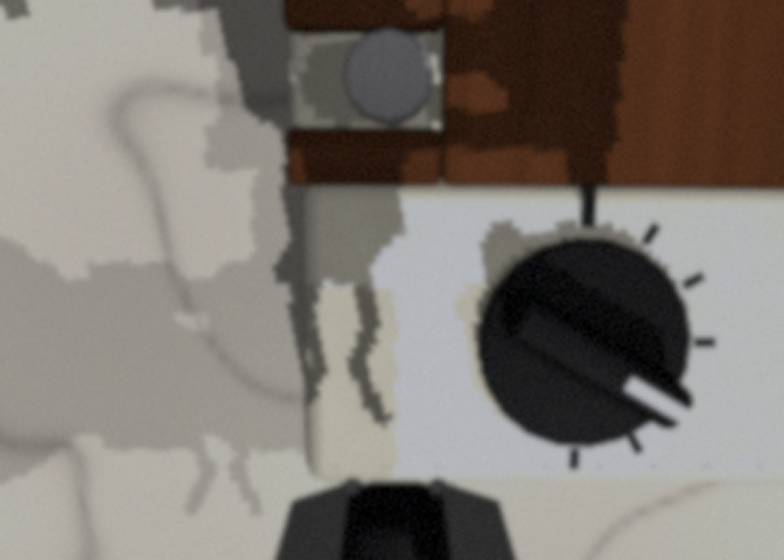

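The right pin's head is at crop (388,75), and the dial still points to the fourth click. That is 16 pictures viewed, so from here I check by numbers only.

Run:
```python
from h import *
import pickle
c=pickle.load(open("c6.pkl","rb")); p=onz(c,180+388.5/2.8-.5,60+75.5/2.8-.5,.1045); a=np.radians(81.6); print(p, rel([*(p[:2]+.09*np.array([np.cos(a),np.sin(a)])),.343],tyaw()))
```

```text
[0.46685332 0.0568969  0.1045    ] [179.6  -1.3  -0.3]
```

```bash
python3 -m handwheel '[36,-0.3,0,0,0,0,10, 36,-0.3,0,0,0,0,10, 36,-0.3,0,0,0,0,10, 36,-0.3,0,0,0,0,10, 35.6,0,0,0,0,0,10, 0,0,0,0,0,0,10, 0,0,0,0,0,0,10]'
python3 - <<'E'
from h import *
o=get_obs(); print(np.degrees(tyaw()),o["gripper_width"],rel([.46685,.0569,.291],tyaw()))
E
```

```text
clock: 48.78
tool_pos: [0.4804, 0.1455, 0.342]
orientation: [0.757, 0.654, -0.0, 0.0]
wrist_force: [0.0, 0.4, -0.1]
gripper_width: 0.0153
81.62295404172215 0.015277764827273489 [-89.6  -0.5  51. ]
```

```bash
python3 -m handwheel '[0,-0.5,25,0,0,0,10, 0,0,20,0,0,0,10, 0,0,5,0,0,0,10, 0,0,0,0,0,0,10, 0,0,0,0,0,0,10]'
python3 - <<'E'
from h import *
o=get_obs(); print(np.degrees(tyaw()),o["gripper_width"],rel([.46685,.0569,.291],tyaw()))
c=cam("wrist"); save(c,"c7.png")
E
```

```text
clock: 49.4
tool_pos: [0.4799, 0.1465, 0.293]
orientation: [0.757, 0.654, 0.001, 0.0]
wrist_force: [0.2, 0.4, -0.9]
gripper_width: 0.0159
81.63476270122321 0.015892961842684378 [-90.5   0.1   2. ]
```

```bash
python3 -m handwheel '[-15,0,1.3,0,0,0,10, -15,0,0,0,0,0,10, -8,0,0,0,0,0,10, 0,0,0,0,0,0,10]'; python3 -m handwheel '[-7,0,0,0,0,0,10, -7,0,0,0,0,0,10]'; python3 -m handwheel '[-7,0,0,0,0,0,10]'; python3 -m handwheel '[-6,0,0,0,0,0,10, 0,0,0,0,0,0,10]'
python3 - <<'E'
from h import *
o=get_obs();print(o["tool_pos"],o["wrist_force"],rel([.46685,.0569,.291],tyaw()),o["gripper_width"])
E
```

```text
clock: 49.95
tool_pos: [0.4741, 0.1082, 0.2911]
orientation: [0.757, 0.653, 0.0, 0.0]
wrist_force: [0.4, -0.5, -1.1]
gripper_width: 0.0161
clock: 50.2
tool_pos: [0.4724, 0.0968, 0.2914]
orientation: [0.756, 0.655, 0.002, -0.0]
wrist_force: [0.4, 4.7, 1.0]
gripper_width: 0.0162
clock: 50.32
tool_pos: [0.4712, 0.089, 0.2912]
orientation: [0.756, 0.654, 0.001, -0.0]
wrist_force: [0.7, -0.0, -0.3]
gripper_width: 0.0159
clock: 50.58
tool_pos: [0.4703, 0.0826, 0.2911]
orientation: [0.757, 0.654, 0.001, -0.0]
wrist_force: [1.1, 4.6, -0.4]
gripper_width: 0.0155
[0.47028881 0.08258864 0.29108376] [ 1.14258755  4.61962053 -0.39268199] [-25.9   0.3   0.1] 0.015512930595342117
```

```bash
python3 -m handwheel '[2,0,0,0,0,0,10, 0,0,0,0,0,0,10]';  python3 -m handwheel '[2,0,0,0,0,0,10, 0,0,0,0,0,0,10]'; python3 -m handwheel '[2,0,0,0,0,0,10, 0,0,0,0,0,0,10]'
```

```text
clock: 50.82
tool_pos: [0.4704, 0.0843, 0.2909]
orientation: [0.757, 0.654, -0.0, -0.0]
wrist_force: [1.6, 0.7, -0.3]
gripper_width: 0.0155
clock: 51.08
tool_pos: [0.4706, 0.0864, 0.2908]
orientation: [0.757, 0.654, -0.0, -0.0]
wrist_force: [1.1, 0.1, -1.2]
gripper_width: 0.0158
clock: 51.32
tool_pos: [0.4712, 0.0884, 0.291]
orientation: [0.757, 0.654, 0.0, 0.0]
wrist_force: [2.9, -1.1, -0.7]
gripper_width: 0.0155
```

Backing off 6 mm meets free play and then light resistance, which fits a captured clip. I'll centre it, release, and check by numbers.

```bash
python3 -m handwheel '[-3,0,0,0,0,0,10, 0,0,0,0,0,0,10, 0,0,0,0,0,0,34, 0,0,0,0,0,0,34, 0,0,0,0,0,0,34, 0,0,-30,0,0,0,40, 0,0,-40,0,0,0,40, -30,0,-30,0,0,0,40]';  python3 -m handwheel '[-40,0,0,0,0,0,40, -40,0,0,0,0,0,40, -20,0,0,0,0,0,40, 0,0,0,0,0,0,40]'
python3 - <<'E'
from h import *
import pickle
c=cam("wrist"); save(c,"c8.png"); pickle.dump(c,open("c8.pkl","wb")); f=c["frame"]
m=(f.max(2)<40).astype(np.uint8); n,l,s,ce=cv2.connectedComponentsWithStats(m)
pins={"L":np.array([.49184,.22533]),"R":np.array([.46685,.0569])}
a=np.radians(-8.42);ex=np.array([np.cos(a),np.sin(a)]);ey=np.array([-ex[1],ex[0]])
for k,p in pins.items(): print(k,proj(c,[*p,.1045]))
for i in range(1,n):
    if 80<s[i][4]<1500:
        P=onz(c,*ce[i],.106)[:2]
        for k,p in pins.items():
            d=(P-p)*1000
            if np.linalg.norm(d)<45: print(k,s[i],ce[i].round(1),"block rel pin (x,y mm)",(d@ex).round(1),(d@ey).round(1))
t=cam("top"); print(blobs(t)); print(get_obs()["tool_pos"])
E
```

```text
clock: 52.32
tool_pos: [0.4664, 0.0568, 0.3924]
orientation: [0.756, 0.655, 0.001, 0.0]
wrist_force: [-0.4, -1.1, -1.2]
gripper_width: 0.04
clock: 52.82
tool_pos: [0.4514, -0.0444, 0.391]
orientation: [0.757, 0.653, 0.0, 0.0]
wrist_force: [0.1, 0.2, -0.1]
gripper_width: 0.0402
L (np.float64(321.07855360606663), np.float64(-205.01832535506625))
R (np.float64(321.08894140752477), np.float64(70.88851570421488))
R [328   0  24  60 610] [341.7  23.5] block rel pin (x,y mm) 14.6 31.8
R [349   0  27  82 850] [362.3  34.1] block rel pin (x,y mm) 29.4 24.9
R [314  85  17  20 207] [321.5  96.7] block rel pin (x,y mm) 0.3 -18.3
[([0.5538, -0.1128], 50, [351.7, 190.6])]
[ 0.45177815 -0.04270066  0.39092121]
```

```bash
python3 -m handwheel '[20,0,-30,0,0,0,40, 20,0,-30,0,0,0,40, 20,0,-30,0,0,0,40, 0,0,0,0,0,0,40, 0,0,0,0,0,0,40]'
python3 - <<'E'
from h import *
import pickle
c=cam("wrist"); pickle.dump(c,open("c9.pkl","wb")); f=c["frame"].astype(int)
pins={"L":np.array([.49184,.22533]),"R":np.array([.46685,.0569])}
a=np.radians(-8.42);ex=np.array([np.cos(a),np.sin(a)]);ey=np.array([-ex[1],ex[0]])
for k,p in pins.items():
    print(k,proj(c,[*p,.1045]), "tips expected", [np.round(proj(c,[*(p+ey*sg*.027+ex*e),.092]),1).tolist() for e in(-.013,.013) for sg in [1 if k=="L" else -1]])
    # profile along clip axis at block top height & leg height
    sg=1 if k=="L" else -1
    for off in (-13,-9.5,0,9.5,13):
        row=[]
        for t in range(-45,40,3):
            z=.110 if t<-10 else (.092)
            u,v=proj(c,[*(p+ey*sg*t/1e3+ex*off/1e3),z]); u,v=int(round(u)),int(round(v))
            row.append("%d/%d"%(f[v,u].max(),f[v,u,0]-f[v,u,2]) if 0<=v<400 and 0<=u<640 else "-")
        print(off,*row)
E
```

```text
clock: 53.55
tool_pos: [0.4602, 0.0165, 0.4803]
orientation: [0.756, 0.654, -0.0, -0.0]
wrist_force: [-0.4, 0.6, -0.8]
gripper_width: 0.0399
L (np.float64(322.2124126255991), np.float64(-44.453467135696684)) tips expected [[308.3, -70.9], [336.2, -70.8]]
-13 27/21 28/20 30/16 - - - - - - - - - - - - - - - - - - - - - - - - - -
-9.5 52/10 48/1 51/-2 - - - - - - - - - - - - - - - - - - - - - - - - - -
0 3/0 8/-3 17/-8 - - - - - - - - - - - - - - - - - - - - - - - - - -
9.5 59/3 67/-1 68/-1 - - - - - - - - - - - - - - - - - - - - - - - - - -
13 30/27 33/22 33/22 - - - - - - - - - - - - - - - - - - - - - - - - - -
R (np.float64(321.5212337188562), np.float64(142.00701240520635)) tips expected [[309.4, 165.8], [333.4, 165.8]]
-13 72/48 72/48 71/49 60/42 54/39 58/34 60/35 63/35 63/38 61/42 66/32 99/11 111/12 122/11 152/16 161/15 153/15 96/9 60/9 59/38 68/48 65/42 55/29 118/-2 131/-3 171/-7 181/-7 179/-7 178/-6
-9.5 44/31 44/26 46/17 51/1 56/0 51/0 49/-1 65/-2 64/2 67/1 45/5 64/2 65/-1 60/0 95/-4 116/-2 118/-2 104/-3 78/0 52/13 61/2 107/-2 128/-2 137/-3 150/-4 178/-7 180/-7 179/-7 179/-6
0 43/27 41/27 38/21 17/1 26/-1 25/-4 27/-1 27/-4 26/-2 24/-2 23/-1 42/-3 77/-4 141/-4 142/-4 142/-3 145/-4 146/-4 146/-5 78/18 69/46 70/47 68/43 144/3 177/-5 177/-6 180/-6 181/-8 180/-7
9.5 72/50 69/48 76/28 92/9 99/7 111/2 112/1 112/1 98/7 85/16 78/21 132/11 116/3 104/2 118/-1 129/-3 129/-2 119/-2 98/3 66/22 84/7 115/-3 128/-4 130/-3 149/-4 176/-6 177/-5 180/-5 180/-7
13 63/40 60/42 62/41 62/42 63/41 65/44 65/43 64/45 65/42 68/47 67/43 68/39 69/26 69/26 78/23 65/26 64/28 66/29 72/27 58/40 57/43 51/29 64/12 116/1 134/-4 167/-5 178/-6 180/-7 179/-6
```

```bash
python3 -m handwheel '[30,0,0,0,0,0,40, 30,0,0,0,0,0,40, 30,0,0,0,0,0,40, 20,0,0,0,0,0,40, 0,0,0,0,0,0,40, 0,0,0,0,0,0,40]'
python3 - <<'E'
from h import *
import pickle
c=cam("wrist"); pickle.dump(c,open("c10.pkl","wb")); save(c,"c10.png"); f=c["frame"].astype(int)
pins={"L":np.array([.49184,.22533]),"R":np.array([.46685,.0569])}
a=np.radians(-8.42);ex=np.array([np.cos(a),np.sin(a)]);ey=np.array([-ex[1],ex[0]])
for k,p in pins.items():
    sg=1 if k=="L" else -1; print(k,proj(c,[*p,.1045]))
    for off in (-9.5,0,9.5):
        row=[]
        for t in range(-48,40,3):
            u,v=proj(c,[*(p+ey*sg*t/1e3+ex*off/1e3),.110 if t<-10 else .092]); u,v=int(round(u)),int(round(v))
            row.append("%d/%d"%(f[v,u].max(),f[v,u,0]-f[v,u,2]) if 0<=v<400 and 0<=u<640 else "-")
        print(off,*row)
W=(pins["L"]+pins["R"])/2+ex*.075
for x,y in [(-100,110),(-100,-110),(60,110),(60,-110)]:  # lid corners: inside vs outside colour
    for s in (.96,1.04):
        u,v=proj(c,[*(W+ex*x*(s if x<0 else 1)/1e3+ey*y*s/1e3),.085]); u,v=int(u),int(v); print((x,y),s,f[v,u] if 0<=v<400 and 0<=u<640 else None)
for b in blobs(cam("top")): print(b)
E
```

```text
clock: 54.35
tool_pos: [0.4763, 0.124, 0.4803]
orientation: [0.757, 0.653, -0.001, -0.0]
wrist_force: [0.4, -0.7, -0.3]
gripper_width: 0.04
L (np.float64(321.5421254470884), np.float64(78.98562156751125))
-9.5 89/57 87/56 85/55 101/14 94/3 97/2 73/-1 62/0 60/2 51/5 47/8 51/10 73/4 75/2 89/-1 100/-3 85/-2 79/0 88/6 82/7 41/11 62/1 84/-2 89/-3 84/1 100/5 109/8 108/8 107/8 108/8
0 88/57 88/57 87/56 41/16 28/-1 30/-2 29/-1 28/0 30/-2 26/-1 26/-3 25/8 54/4 139/-5 167/-5 167/-4 164/-4 164/-3 166/-5 159/-4 42/25 44/27 60/43 76/48 83/12 109/9 107/6 108/8 107/7 105/7
9.5 87/57 84/52 87/55 115/13 125/3 133/1 136/-1 135/-1 130/-2 117/4 102/13 104/18 113/2 130/-1 144/-1 142/-1 141/-4 126/-1 162/11 161/15 91/21 124/5 151/-4 144/-4 111/-2 98/4 99/6 101/6 104/8 106/6
R (np.float64(321.2510661092852), np.float64(240.0999489931542))
-9.5 51/36 52/14 54/5 53/3 58/5 67/3 70/9 82/7 65/3 67/2 68/3 70/2 86/4 70/2 84/3 84/4 103/-3 118/-2 108/0 88/9 54/17 66/5 100/-1 147/-3 164/-4 170/-5 202/-8 205/-8 205/-8 206/-7
0 49/31 31/19 5/3 12/-1 28/-1 30/0 33/-1 35/-1 32/-1 34/-3 34/-1 36/1 123/-3 36/1 79/-2 153/-4 170/-4 175/-4 177/-3 179/-3 173/-2 119/16 84/47 171/-1 205/-7 206/-8 205/-9 206/-7 205/-7 206/-9
9.5 86/55 90/26 109/10 116/8 132/1 134/1 136/2 113/9 104/13 125/11 153/10 148/7 126/3 148/7 130/2 117/0 132/-3 155/-3 153/-2 127/4 88/18 104/5 134/-2 157/-4 162/-6 176/-7 203/-7 206/-9 206/-8 206/-8
(-100, 110) 0.96 [62 34 22]
(-100, 110) 1.04 [110 107 103]
(-100, -110) 0.96 [81 48 31]
(-100, -110) 1.04 [169 165 157]
(60, 110) 0.96 [84 49 30]
(60, 110) 1.04 [115 113 108]
(60, -110) 0.96 [84 50 29]
(60, -110) 1.04 [196 200 193]
([0.5889, 0.1507], 32, [275.4, 179.3])
([0.4379, 0.0289], 75, [309.9, 223.6])
```

```bash
python3 -c "from plant import *; print(sign_off())"
```

```text
the job is handed in; nothing more can be done
None
```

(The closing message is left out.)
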